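# Mix the last two ampoules and pack them into the autoclave basket

### The job

The autoclave basket is two ampoules short. One at a time, take each of the two glass ampoules out of the sloping rack, hold it upright with its foot in the vortex mixer's cup and press until the cup is fully down for about a second, then stand it in the basket with the five others, nudging those aside, before fetching the next. At the end all seven stand upright on the basket's floor; press gently on the glass, keep the basket where it is and leave the other things on the bench alone.

Things in the scene. Friction and masses are not known exactly. Their poses are not given: they have to be found in the camera images.
- ampoule_a: Sealed amber glass ampoule, 56 to 112 g. Body 32 mm across up to 63 mm above the foot (foot edge rounded over the lowest 4.5 mm), sloping shoulder from 63 to 79 mm, straight stem 9 mm across from 79 to 132 mm (top). Origin: centre of the foot; z up its axis. Starts in an end pocket of the sloping rack, leaning 30 degrees.
- ampoule_b: Sealed amber glass ampoule, 56 to 112 g. Body 32 mm across up to 63 mm above the foot (foot edge rounded over the lowest 4.5 mm), sloping shoulder from 63 to 79 mm, straight stem 9 mm across from 79 to 132 mm (top). Origin: centre of the foot; z up its axis. Starts in an end pocket of the sloping rack, leaning 30 degrees.
- ampoule_c: Sealed amber glass ampoule, 56 to 112 g. Body 32 mm across up to 63 mm above the foot (foot edge rounded over the lowest 4.5 mm), sloping shoulder from 63 to 79 mm, straight stem 9 mm across from 79 to 132 mm (top). Origin: centre of the foot; z up its axis. One of five standing loose in the basket; starts near its middle.
- ampoule_d: Sealed amber glass ampoule, 56 to 112 g. Body 32 mm across up to 63 mm above the foot (foot edge rounded over the lowest 4.5 mm), sloping shoulder from 63 to 79 mm, straight stem 9 mm across from 79 to 132 mm (top). Origin: centre of the foot; z up its axis. One of five standing loose in the basket; starts near its wall.
- ampoule_e: Sealed amber glass ampoule, 56 to 112 g. Body 32 mm across up to 63 mm above the foot (foot edge rounded over the lowest 4.5 mm), sloping shoulder from 63 to 79 mm, straight stem 9 mm across from 79 to 132 mm (top). Origin: centre of the foot; z up its axis. One of five standing loose in the basket; starts near its wall.
- ampoule_f: Sealed amber glass ampoule, 56 to 112 g. Body 32 mm across up to 63 mm above the foot (foot edge rounded over the lowest 4.5 mm), sloping shoulder from 63 to 79 mm, straight stem 9 mm across from 79 to 132 mm (top). Origin: centre of the foot; z up its axis. One of five standing loose in the basket; starts near its wall.
- ampoule_g: Sealed amber glass ampoule, 56 to 112 g. Body 32 mm across up to 63 mm above the foot (foot edge rounded over the lowest 4.5 mm), sloping shoulder from 63 to 79 mm, straight stem 9 mm across from 79 to 132 mm (top). Origin: centre of the foot; z up its axis. One of five standing loose in the basket; starts near its wall.
- basket: Loose round steel basket, 0.93 kg: inside 102 mm across, floor 6 mm thick, rim 46 mm high, two ears at +y and -y to 67 mm. Seven ampoules fit only as one amid six. Origin: centre of underside, z up, x at the middle of the space for two: their places lie 30 degrees either side of x, 33 to 35 mm from the axis. The five in it have strayed up to 7 mm into that space and must be nudged back
- rack: Fixed white block, 56 x 172 x 52 mm, on a steel stand; three pockets, 35 mm across, 44 mm deep, 55 mm apart along y, leaning 30 degrees: their mouths lean to -x of the rack. The end pockets hold ampoules, the middle one is empty. Origin: on the table under the middle pocket. Feet of the ampoules are 29 mm, stem tops 143 mm above the table
- mixer: White vortex mixer, fixed, 124 (x) x 106 (y) mm, its top 60 mm above the table, with a black rubber cup on top in the middle. Origin: centre of its underside
- mixer_cup (a joint): The mixer's sprung cup: 0 when up, 0.006 m when fully pressed down; it takes 2 N to start and about 5 N to press it fully, against a hard stop
- cup_floor (a point): Centre of the flat floor of the mixer's cup, 80 mm above the table when up; the cup's rim stands 6 mm above this floor and leaves a round recess 42 mm across at the floor, 46 mm at the rim, 54 mm outside. Moves with the cup
- cage: Bystander, loose: open steel cage, two rings 80 mm across joined by three posts, 72 mm high. Origin: centre of its underside
- clamp: Bystander, loose: half of a split-ring clamp, a steel half ring of 48 mm outer radius (on the +y side of its origin), 20 mm high with bolts to 27 mm. Origin: centre of the ring on the table
- spanner: Bystander, loose: steel spanner 150 mm long lying along its x axis. Origin: on the table under its middle

How it is judged:
By the outcome, as a careful person would: the job done as asked, in the order asked, and still so for the second after the job is handed in, with the robot touching nothing.
It also fails if it takes over 72 s, if anything falls off the work surface, if the arm or the gripper's body presses on something with over 40 N, if the wrist force passes 120 N, or if a joint passes its speed limit or range.

### The arm

A 6-joint arm with a two-finger parallel gripper is mounted at the origin on the work surface. World frame = base frame: x ahead of the robot, y to its left, z up, the work surface at z = 0. Lengths are in m, angles in rad, forces in N, time in s.
With the tool pointing down it reaches from about 0.4 to 0.925 m from the base axis. Payload 12.5 kg.
Tool frame: the origin (TCP) lies on the centre line of the jaws, within the pads' length; the fingertips stand arm.tips_ahead ahead of it and the grasp point (between the pads) lies 5 mm behind it (arm.tips_ahead is the distance from the TCP to the fingertips, in m); z points along the fingers, y is the line along which they close (so a half turn about z gives the same grasp; the last joint's range is limited). The gripper opens to 95 mm and grips with 3 to 60 N. Pads are 20 mm wide; open, the fingers measure 119 mm over their backs; the gripper's body (75 mm by 180 mm) begins 59 mm behind the grasp point.
Start: joints at [-1.35, 0.491, 1.559, -0, 1.092, -0.106], TCP at [0.201, -0.592, 0.229] pointing down, gripper open.
Joint ranges: [-3.1, 3.1], [-0.84, 2.19], [0.05, 2.79], [-1.13, 4.28], [0.06, 2.93], [-2.69, 2.69]. Speed limits (rad/s): [2.22, 2.22, 2.79, 3.14, 3.14, 3.14].

### API

Orientations are given as a 3x3 rotation matrix whose columns are the frame's x, y, z axes.
In Python, from bench import arm gives the robot as it stands.
- The arm moves only by the tool jog_arm, called after ">>>" as name(argument=value, ...) on one line, values as JSON. Schema: {"type":"object","properties":{"motion":{"type":"array","items":{"type":"array","items":{"type":"number"},"minItems":6,"maxItems":6},"minItems":1,"maxItems":12},"aperture":{"type":"number"},"force":{"type":"number"},"only":{"type":"string"},"quiet":{"type":"boolean"},"lines":{"type":"string"}},"required":["motion"],"additionalProperties":false}. motion is a list of rows, 1 to 12 of them, each of 6 numbers: dx, dy, dz in m, then a rotation vector rx, ry, rz in rad; each row shifts and turns the commanded pose from where the row before left it, along the tool's axes as they then stand; what a row does not reach is not made up. A row lasts 1/10 s, in which the tool goes at most 0.05 m and 0.15 rad, less where a joint would pass 70% of its speed; a pose out of reach is approached as far as the arm can. aperture is the opening from 0.0 (shut) to 1.0 (fully open), set as the call begins (left out keeps the last). The fingers move at their own pace and stop on an object; force is the grip in N (left out, the last holds). Time passes only in rows, so rows that do not move let the fingers close. The tool returns the time, the measured TCP pose, the force, the opening and the grip force at its end. only (a regular expression) keeps the lines of the reply that match it, lines (a string "A,B") keeps lines A to B, and quiet returns only ok. Input that does not fit is refused with a message, and nothing moves.
- arm.get_obs(): the state, without advancing time (a new reading comes with each control period).
- arm.read_camera(name): name is "scene" or "side" or "wrist"; returns a dict with "pixels" (400x640x3 uint8, red, green, blue), "depth" (400x640 float32, m along the optical axis (not along the pixel's ray), 0 where there is no reading), "vertical_fov" (degrees; the focal length in pixels is half the picture's height over the tangent of half this angle, whatever the lens; pixels are square), "cx", "cy" (the principal point, pixels), "camera_from_world" (4x4, takes a point from world to camera coordinates). Camera axes: x right, y down, z forward; pixel columns grow to the right and rows downward; lengths in m; the calibration is good to about 2 mm. A picture is of the moment at which its call begins.
- arm.finish_job(): hands the job in; it is judged then, once.
The state is a dict: "clock": time; "joints": joint angles; "dq": joint speeds; "joint_torque": joint torques, N m; "position": TCP position; "eef_rot": TCP orientation; "contact_force": force on the tool from outside, world axes, zero at the start; "wrist_torque": the same for the moment, N m; "width": opening from 0.0 (shut) to 1.0 (fully open); "finger_force": force on a finger pad.
Only numpy, scipy, OpenCV 4.12 (cv2) and the standard library are available. Lean on these libraries where they do the work, as an engineer would, in place of code of your own. Each camera call takes 0.05 s, during which the arm holds its last target. There are 200 camera calls.

## Working session

There is one attempt and no reset: what is moved stays moved. The work goes in short steps, Python scripts to look and compute and a tool call to move; the robot and the scene stay as the last step left them, time stands still between calls to the robot, and variables do not carry over. Pictures are saved under pics/ and viewed, at most 10 in all, crops included, and the job is handed in when it is done.

```bash
ls; mkdir -p pics; cat > h.py <<'E'
import numpy as np, cv2
from bench import arm
def shot(n):
    c=arm.read_camera(n); p=c["pixels"]; c["f"]=200/np.tan(np.radians(c["vertical_fov"])/2)
    c["W"]=np.linalg.inv(c["camera_from_world"]); return c
def ray(c,u,v):
    d=np.array([(u-c["cx"])/c["f"],(v-c["cy"])/c["f"],1.]); return c["W"][:3,3],c["W"][:3,:3]@d
def atz(c,u,v,z):
    o,d=ray(c,u,v); return o+d*(z-o[2])/d[2]
def cloud(c):
    v,u=np.mgrid[0:400,0:640]; D=c["depth"]
    P=np.stack([(u-c["cx"])/c["f"]*D,(v-c["cy"])/c["f"]*D,D],-1)
    return P@c["W"][:3,:3].T+c["W"][:3,3]
def proj(c,p):
    q=c["camera_from_world"]@np.append(p,1); return q[0]/q[2]*c["f"]+c["cx"],q[1]/q[2]*c["f"]+c["cy"]
def tri(rs):
    A=0;b=0
    for o,d in rs:
        d=d/np.linalg.norm(d); M=np.eye(3)-np.outer(d,d); A=A+M; b=b+M@o
    return np.linalg.solve(A,b)
E
python3 - <<'E'
from h import *
np.set_printoptions(precision=4,suppress=True)
ims=[]
for n in ("scene","side","wrist"):
    c=shot(n); np.savez("pics/%s0.npz"%n,**c); ims.append(c["pixels"])
    print(n,c["vertical_fov"],c["cx"],c["cy"],c["W"].tolist(),(c["depth"]>0).mean())
cv2.imwrite("pics/a.png",cv2.cvtColor(ims[0],cv2.COLOR_RGB2BGR))
cv2.imwrite("pics/b.png",cv2.cvtColor(ims[1],cv2.COLOR_RGB2BGR))
print(arm.get_obs(),arm.tips_ahead)
E
```

```text
bench.py
pics
scene 45.18689053099054 316.5236015312039 193.24098427036515 [[0.6641179212894406, 0.6021890895279165, -0.4430752611867779, 0.9570090315155433], [0.7475906692068002, -0.5408076584839648, 0.3855324471948119, -0.37021161003611497], [-0.007455061174879178, -0.5872779384402506, -0.809351002398989, 0.9138706508213587], [0.0, 0.0, 0.0, 1.0]] 0.99594921875
side 52.82134977414388 316.62845747844534 195.02597126318645 [[-0.8743641647984354, -0.3184736370883688, 0.3661445749919567, 0.18536164994193427], [-0.48495452218232266, 0.5462378481359228, -0.6829665619038401, 0.5836695464382803], [0.017504820229006034, -0.7747249548991841, -0.632056030368517, 0.605706537477084], [0.0, 0.0, 0.0, 1.0]] 0.9957890625
wrist 70.49473731625552 314.6507038738045 198.4451765989066 [[0.32158141238246285, -0.9185780749249751, -0.22978188674746436, 0.2659407593575787], [-0.9468819175869944, -0.31201272158292265, -0.07786331432190048, -0.5704509584001152], [-0.00017133847744569468, 0.24261570814261332, -0.970122460726264, 0.38454328543326277], [0.0, 0.0, 0.0, 1.0]] 0.97138671875
{'clock': 0.15, 'joints': array([-1.3496,  0.4914,  1.5593,  0.    ,  1.0917, -0.1056]), 'dq': array([-0.0002, -0.0026, -0.0024, -0.0009,  0.0015, -0.0011]), 'joint_torque': array([  0.0014, -61.2894, -25.8278,   0.0693,   0.0473,  -0.0001]), 'position': array([ 0.2006, -0.5918,  0.2282]), 'eef_rot': array([[ 0.9471,  0.321 , -0.0002],
       [ 0.321 , -0.9471,  0.0008],
       [ 0.0001, -0.0008, -1.    ]]), 'contact_force': array([-0.5301,  0.0101, -0.2928]), 'wrist_torque': array([ 0.0371, -0.0297,  0.0059]), 'finger_force': 0.0, 'width': 1.00016544139123} 0.014
```

View pics/a.png

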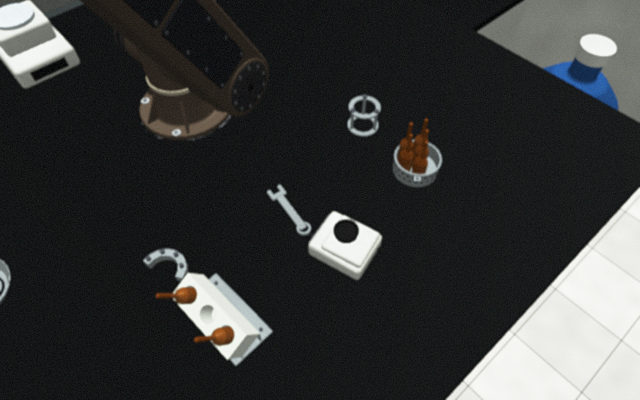

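View pics/b.png

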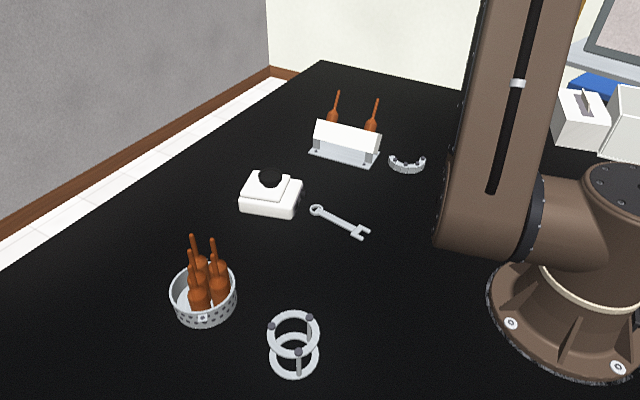

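Scene view: the rack is at about (222,318) with ampoule stem tips at about (158,296) and (197,340). The cup is at (346,231), the basket at (417,162), the clamp at (167,262) and the cage at (364,115). The side view shows the same things. Next I fit models to the depth data from both views.

```bash
cat > fit.py <<'E'
from h import *
from scipy.optimize import least_squares
np.set_printoptions(precision=4,suppress=True)
PROF=np.array([[0,0],[11.5,0],[14.7,1.3],[16,4.5],[16,63],[4.5,79],[4.5,132],[0,132]])/1000
def sd(r,z):
    p=np.stack([r,z],-1)[:,None]; a=PROF[:-1];b=PROF[1:]; ab=b-a
    t=np.clip(((p-a)*ab).sum(-1)/(ab**2).sum(-1),0,1)
    return np.linalg.norm(p-a-t[...,None]*ab,axis=-1).min(1)
def fitamp(P,p0,ax0,free=True):
    def res(q):
        ax=np.append(q[3:5],np.sqrt(max(1e-6,1-q[3]**2-q[4]**2))); d=P-q[:3]; z=d@ax
        return sd(np.linalg.norm(d-z[:,None]*ax,axis=1),z)
    s=least_squares(res,np.r_[p0,ax0],loss="soft_l1",f_scale=.002,x_scale=[.01,.01,.01,.1,.1])
    return s.x,np.median(abs(res(s.x)))
def amber(c):
    h=cv2.cvtColor(c["pixels"],cv2.COLOR_RGB2HSV).astype(int)
    return ((h[...,0]<16)&(h[...,1]>150)&(h[...,2]>60))&(c["depth"]>0)
E
python3 - <<'E'
from fit import *
S={n:dict(np.load("pics/%s0.npz"%n)) for n in("scene","side")}
boxes={"scene":{"L":(150,195,280,310),"R":(190,240,320,352),"B":(385,450,105,190)},"side":{"L":(360,390,90,140),"R":(320,345,80,130),"B":(160,245,225,325)}}
for n,c in S.items():
    c["P"]=cloud(c); c["A"]=amber(c); P=c["P"]
    for k,(a,b,t,d) in boxes[n].items():
        q=P[t:d,a:b][c["A"][t:d,a:b]]; print(n,k,len(q),q.min(0),q.max(0),np.median(q,0))
for n,(u,v) in {"scene":(346,231),"side":(269,181)}.items():
    print(n,"cup depth",S[n]["P"][v,u], "table", S[n]["P"][300,100], S[n]["P"][150,500 if n=="scene" else 200])
# top-white rim etc
for k in "LR":
    Q=np.vstack([c["P"][boxes[n][k][2]:boxes[n][k][3],boxes[n][k][0]:boxes[n][k][1]][c["A"][boxes[n][k][2]:boxes[n][k][3],boxes[n][k][0]:boxes[n][k][1]]] for n,c in S.items()])
    m=np.median(Q,0); lo=Q[np.argsort(Q[:,2])[:20]].mean(0); hi=Q[np.argsort(Q[:,2])[-20:]].mean(0); d=(hi-lo)/np.linalg.norm(hi-lo); print(k,"dir",d)
    x,e=fitamp(Q,hi-d*.13,d[:2]); print(k,x,e,"lean",np.degrees(np.arcsin(np.hypot(*x[3:]))),np.degrees(np.arctan2(x[4],x[3])))
E
python3 - <<'E'
import cv2,numpy as np
a=cv2.imread("pics/a.png");b=cv2.imread("pics/b.png")
f=lambda im,x0,x1,y0,y1,s:cv2.resize(im[y0:y1,x0:x1],None,fx=s,fy=s,interpolation=cv2.INTER_CUBIC)
O=np.zeros((600,800,3),np.uint8)
def put(i,x,y):O[y:y+i.shape[0],x:x+i.shape[1]]=i
put(f(a,140,280,240,370,3),0,0);put(f(a,380,450,105,195,4),440,0)
put(f(a,305,385,205,280,2.5),0,400);put(f(b,235,310,165,225,2.5),210,400);put(f(b,160,245,225,330,2),420,380);put(f(b,295,390,80,175,2),600,390)
cv2.imwrite("pics/c.png",O)
E
```

```text
scene L 335 [ 0.4262 -0.3544 -0.0039] [ 0.5265 -0.2907  0.1444] [ 0.5151 -0.3157  0.0918]
scene R 358 [ 0.5554 -0.3477 -0.004 ] [ 0.636  -0.2841  0.1424] [ 0.6245 -0.3075  0.0927]
scene B 959 [ 0.4475  0.2396 -0.0027] [0.6029 0.4449 0.1405] [0.5581 0.2666 0.0753]
side L 188 [ 0.494  -0.6344 -0.0019] [ 0.6129 -0.2898  0.1399] [ 0.5085 -0.3087  0.0903]
side R 174 [ 0.6022 -0.4702 -0.0036] [ 0.7109 -0.2837  0.1397] [ 0.6182 -0.3024  0.0901]
side B 2163 [ 0.5104  0.1608 -0.0041] [0.7071 0.3369 0.138 ] [0.5387 0.2931 0.0745]
scene cup depth [0.6112 0.0086 0.0802] table [ 0.3643 -0.4397  0.0018] [0.6641 0.4947 0.0011]
side cup depth [0.5984 0.0297 0.084 ] table [ 0.7288  0.3819 -0.0026] [ 0.9088 -0.083  -0.0024]
L dir [0.3094 0.2057 0.9284]
L [ 0.5038 -0.2872  0.0267  0.1013 -0.4443] 0.0011687399440627457 lean 27.10732433494967 -77.15207548449084
R dir [ 0.1085 -0.1087  0.9881]
R [ 0.6167 -0.2758  0.0297  0.0463 -0.5301] 0.0007896027120012968 lean 32.146974485560136 -85.0131511766468
```

View pics/c.png

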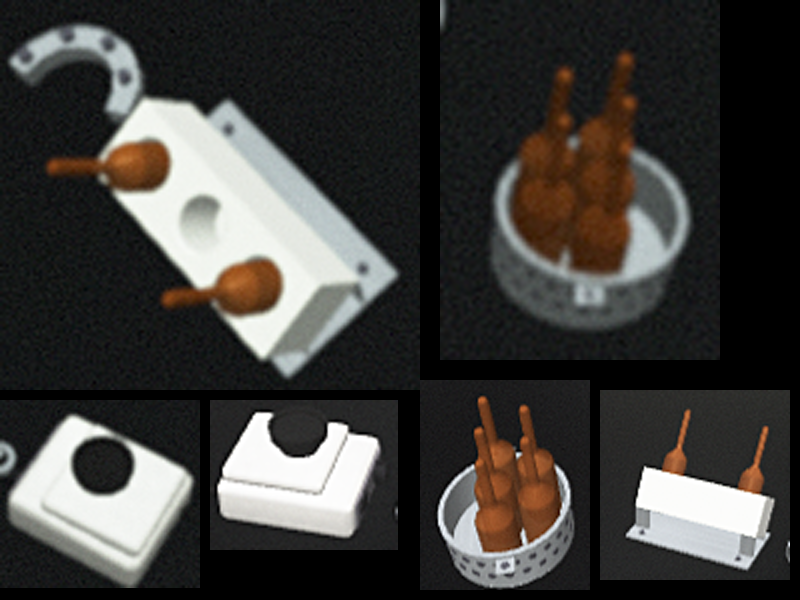

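The crop shows the leaning ampoules with shoulders at about (140,165) and (250,288) of the left panel, an empty middle pocket between them, and the basket's gap on the right side with an ear at the bottom. Next: a constrained joint fit and a wrist look at the rack.

```bash
cat >> fit.py <<'E'
from scipy.spatial.transform import Rotation as Ro
def ampres(P,foot,ax):
    d=P-foot; z=d@ax; return sd(np.linalg.norm(d-z[:,None]*ax,axis=1),z)
def rackfit(P,x0=(.56,-.281,.029,-1.47)):
    # centre foot, lean heading
    def feet(q):
        h=q[3]; l=np.array([np.cos(h),np.sin(h),0]); t=np.array([-l[1],l[0],0]); ax=l*.5+np.array([0,0,np.sqrt(.75)])
        return [np.array(q[:3])+s*.055*t for s in(-1,1)],ax
    def res(q):
        f,ax=feet(q); return np.minimum(ampres(P,f[0],ax),ampres(P,f[1],ax))
    s=least_squares(res,x0,loss="soft_l1",f_scale=.002,x_scale=[.01,.01,.01,.1]); f,ax=feet(s.x)
    return f,ax,s.x,np.median(res(s.x))
def step(pt,Rt,N=None):
    o=arm.get_obs(); R=o["eef_rot"]; w=Ro.from_matrix(R.T@Rt).as_rotvec(); p=R.T@(np.array(pt)-o["position"])
    n=int(np.ceil(max(np.linalg.norm(p)/.045,np.linalg.norm(w)/.14))) if N is None else N
    r=Ro.from_rotvec(w/n).as_matrix(); M=sum(np.linalg.matrix_power(r,k) for k in range(n))
    print("N",n,"row",np.round(np.linalg.solve(M,p),4),np.round(w/n,4),"| total",np.round(p,4),np.round(w,4))
E
python3 - <<'E'
from fit import *
S={n:dict(np.load("pics/%s0.npz"%n)) for n in("scene","side")}
for n,c in S.items():
    P=cloud(c)[amber(c)]; Q=P[(P[:,1]<-.25)&(P[:,2]>.06)&(P[:,0]<.8)&(P[:,1]>-.4)]
    f,ax,x,e=rackfit(Q); print(n,len(Q),f,ax,x,e)
    P=cloud(c); g=c["pixels"].max(-1); m=(g<45)&(abs(P[...,2]-.086)<.006)&(np.hypot(P[...,0]-.605,P[...,1]-.02)<.06)
    print("cup black",m.sum(),P[m].mean(0),P[m].min(0),P[m].max(0))
    m=(~amber(c))&(abs(P[...,2]-.046)<.004)&(np.hypot(P[...,0]-.55,P[...,1]-.28)<.11); q=P[m]
    r=least_squares(lambda a:np.hypot(q[:,0]-a[0],q[:,1]-a[1])-.0525,[.55,.28],loss="soft_l1",f_scale=.003).x; print("basket",len(q),r)
# wrist camera in tool frame
w=dict(np.load("pics/wrist0.npz")); o=arm.get_obs(); R=o["eef_rot"]
print("cam in tool",R.T@(w["W"][:3,3]-o["position"]),R.T@w["W"][:3,:3])
h=S["scene"]
E
```

```text
scene 675 [array([ 0.5079, -0.2853,  0.0289]), array([ 0.6177, -0.2785,  0.0289])] [ 0.0308 -0.499   0.866 ] [ 0.5628 -0.2819  0.0289 -1.5091] 0.0007608357196743163
cup black 236 [0.6113 0.0074 0.0824] [ 0.5874 -0.0182  0.08  ] [0.6364 0.0308 0.0889]
basket 279 [0.5625 0.2896]
side 355 [array([ 0.5078, -0.2828,  0.0269]), array([ 0.6175, -0.2754,  0.0269])] [ 0.0334 -0.4989  0.866 ] [ 0.5626 -0.2791  0.0269 -1.504 ] 0.0009968187500336752
cup black 100 [0.6071 0.0113 0.0831] [ 0.5833 -0.0149  0.0801] [0.6338 0.0376 0.0864]
basket 440 [0.5601 0.2933]
cam in tool [ 0.0687  0.0007 -0.1563] [[ 0.0006 -0.9701 -0.2427]
 [ 1.      0.0004  0.0007]
 [-0.0006 -0.2427  0.9701]]
```

The fixed cameras agree to 2–3 mm and match the given heights and lean. Next is a wrist look from a pose in line with the ampoules' axis.

```bash
cat >> fit.py <<'E'
def Rtool(h,yaxis=None):
    l=np.array([np.cos(h),np.sin(h),0]); ax=l*.5+np.array([0,0,np.sqrt(.75)]); y=np.array([-l[1],l[0],0]); return np.stack([np.cross(y,-ax),y,-ax],1)
def Rdown(a): # tool pointing down, tool y at angle a
    y=np.array([np.cos(a),np.sin(a),0]); z=np.array([0,0,-1.]); return np.stack([np.cross(y,z),y,z],1)
E
python3 -c "
from fit import *
step([.571,-.405,.2445],Rtool(-1.506)); step([.571,-.405,.2445],Rtool(-1.506),12)"
```

```text
N 10 row [0.0401 0.019  0.0068] [ 0.0342  0.0445 -0.1277] | total [ 0.4107 -0.058  -0.0162] [ 0.3416  0.4454 -1.2771]
N 12 row [0.0332 0.0162 0.0057] [ 0.0285  0.0371 -0.1064] | total [ 0.4107 -0.058  -0.0162] [ 0.3416  0.4454 -1.2771]
```

>>> jog_arm(motion=[[0.0332,0.0162,0.0057,0.0285,0.0371,-0.1064],[0.0332,0.0162,0.0057,0.0285,0.0371,-0.1064],[0.0332,0.0162,0.0057,0.0285,0.0371,-0.1064],[0.0332,0.0162,0.0057,0.0285,0.0371,-0.1064],[0.0332,0.0162,0.0057,0.0285,0.0371,-0.1064],[0.0332,0.0162,0.0057,0.0285,0.0371,-0.1064],[0.0332,0.0162,0.0057,0.0285,0.0371,-0.1064],[0.0332,0.0162,0.0057,0.0285,0.0371,-0.1064],[0.0332,0.0162,0.0057,0.0285,0.0371,-0.1064],[0.0332,0.0162,0.0057,0.0285,0.0371,-0.1064],[0.0332,0.0162,0.0057,0.0285,0.0371,-0.1064],[0.0332,0.0162,0.0057,0.0285,0.0371,-0.1064]], aperture=0.42, force=20)

```text
clock: 1.35
position: [0.5718, -0.4041, 0.2444]
eef_rot: [[-0.06, 0.998, -0.035], [0.863, 0.069, 0.5], [0.502, 0.0, -0.865]]
contact_force: [0.3, -0.1, 0.0]
width: 0.418
finger_force: 0.0
```

>>> jog_arm(motion=[[0,0,0,0,0,0],[0,0,0,0,0,0],[0,0,0,0,0,0]])

```text
clock: 1.65
position: [0.5703, -0.4061, 0.2445]
eef_rot: [[-0.054, 0.998, -0.032], [0.865, 0.063, 0.498], [0.499, -0.001, -0.866]]
contact_force: [0.1, -0.6, -0.4]
width: 0.422
finger_force: 0.0
```

```bash
python3 - <<'E'
from fit import *
o=arm.get_obs(); print(o["clock"],o["joints"],o["dq"]); print(o["eef_rot"],Rtool(-1.506))
c=shot("wrist"); np.savez("pics/wrist1.npz",**c); cv2.imwrite("pics/d.png",cv2.cvtColor(c["pixels"],cv2.COLOR_RGB2BGR))
P=cloud(c)[amber(c)]; Q=P[P[:,2]>.055]; f,ax,x,e=rackfit(Q); print(len(Q),f,ax,x,e)
print("TCP is at",o["position"]-x[:3])
E
```

```text
1.65 [-0.8295  0.7555  1.0978  0.3208  1.7036 -0.9167] [-0.0117 -0.0028 -0.0022  0.0014  0.0015 -0.0025]
[[-0.0537  0.998  -0.0324]
 [ 0.8648  0.0627  0.4982]
 [ 0.4993 -0.0013 -0.8664]] [[-0.0561  0.9979 -0.0324]
 [ 0.8642  0.0648  0.499 ]
 [ 0.5     0.     -0.866 ]]
1090 [array([ 0.5075, -0.2838,  0.029 ]), array([ 0.6173, -0.2766,  0.029 ])] [ 0.0328 -0.4989  0.866 ] [ 0.5624 -0.2802  0.029  -1.5052] 0.0004954018598669989
TCP is at [ 0.0079 -0.1259  0.2155]
```

View pics/d.png

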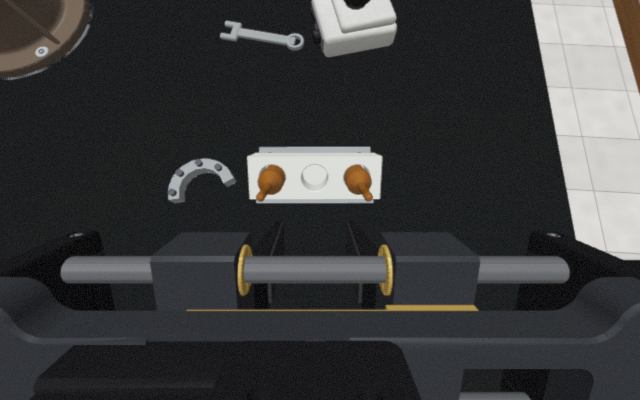

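The wrist view shows the rack at about (315,175) with the ampoule stems at (262,195) and (368,195). The wrist fit agrees with the other two within 2 mm, with feet at z=0.029. I grasp the far one (x=0.617) first.

```bash
python3 -c "
from fit import *
h=-1.5052
ax=-Rtool(h)[:,2]
step(np.array([.6173,-.2766,.029])+.099*ax,Rtool(h),6)"
```

```text
N 6 row [0.0003 0.0092 0.0251] [ 0.0001  0.0001 -0.0005] | total [0.0019 0.0554 0.1509] [ 0.0006  0.0008 -0.0033]
```

>>> jog_arm(motion=[[0.001,0.028,0.005,0.0006,0.0008,-0.0033],[0.0009,0.0274,0.0059,0,0,0],[0,0,0.03,0,0,0],[0,0,0.04,0,0,0],[0,0,0.04,0,0,0],[0,0,0.03,0,0,0],[0,0,0,0,0,0],[0,0,0,0,0,0]])

```text
clock: 2.5
position: [0.621, -0.326, 0.1159]
eef_rot: [[-0.058, 0.998, -0.032], [0.864, 0.067, 0.499], [0.5, 0.001, -0.866]]
contact_force: [0.8, -0.8, -0.1]
width: 0.42
finger_force: 0.0
```

```bash
python3 - <<'E'
from fit import *
o=arm.get_obs(); p=o["position"]; R=o["eef_rot"]; f=np.array([.6173,-.2766,.029]); ax=-Rtool(-1.5052)[:,2]; d=p-f
print(p,"along",d@ax,"off in tool",R.T@(d-(d@ax)*ax),R.T@ax,o["contact_force"])
E
```

```text
[ 0.621  -0.326   0.1159] along 0.10005748860534609 off in tool [ 0.0006  0.0005 -0.    ] [-0.0003  0.0003 -1.    ] [ 0.7615 -0.7581 -0.0502]
```

>>> jog_arm(motion=[[0,0,0,0,0,0],[0,0,0,0,0,0],[0,0,0,0,0,0],[0,0,0,0,0,0],[0,0,0,0,0,0]], aperture=0, force=25)

```text
clock: 3.0
position: [0.621, -0.3249, 0.1156]
eef_rot: [[-0.059, 0.998, -0.033], [0.864, 0.068, 0.499], [0.5, 0.001, -0.866]]
contact_force: [-1.5, -1.3, 2.3]
width: 0.085
finger_force: 25.0
```

>>> jog_arm(motion=[[0,0,-0.005,0,0,0],[0,0,-0.02,0,0,0],[0,0,-0.03,0,0,0],[0,0,-0.03,0,0,0],[0,0,0,0,0,0]])

```text
clock: 3.5
position: [0.6247, -0.3695, 0.1924]
eef_rot: [[-0.06, 0.998, -0.028], [0.866, 0.066, 0.495], [0.496, 0.005, -0.868]]
contact_force: [0.0, -0.6, -0.9]
width: 0.09
finger_force: 25.0
```

```bash
python3 - <<'E'
from fit import *
o=arm.get_obs(); print(o["joints"],o["contact_force"]); 
cup=np.array([.609,.0094,.08])
h=np.pi/180
for a in (0,5*h): step(cup+[0,0,.099+.09],Rdown(a))
c=shot("side"); P=cloud(c); np.savez("pics/side1.npz",**c)
Q=P[amber(c)]; ax=-o["eef_rot"][:,2]; f0=o["position"]-.1*ax
d=Q-f0; z=d@ax; r=np.linalg.norm(d-z[:,None]*ax,axis=1); Q=Q[(r<.03)&(z>-.03)&(z<.14)]
x,e=fitamp(Q,f0,ax[:2]); print(len(Q),x,e); a2=np.append(x[3:],np.sqrt(1-x[3]**2-x[4]**2)); print("axis in tool",o["eef_rot"].T@a2,"foot in tool",o["eef_rot"].T@(x[:3]-o["position"]))
E
```

```text
[-0.7486  0.8212  1.0963  0.3508  1.6123 -0.8713] [ 0.0163 -0.5963 -0.9091]
N 9 row [ 0.0433 -0.0002  0.0039] [-0.0014 -0.0577  0.0074] | total [0.3672 0.0099 0.1215] [-0.0122 -0.5189  0.0663]
N 9 row [0.0433 0.0015 0.0039] [ 0.0012 -0.0576 -0.0021] | total [0.3672 0.0099 0.1215] [ 0.0104 -0.5188 -0.019 ]
328 [ 0.6226 -0.319   0.1052  0.0266 -0.5221] 0.001018683427858168
axis in tool [-0.0311 -0.0037 -0.9995] foot in tool [0.0006 0.0008 0.1008]
```

>>> jog_arm(motion=[[0,0,-0.04,0,0,0],[0,0,-0.03,0,0,0]])

```text
clock: 3.75
position: [0.6262, -0.4018, 0.2491]
eef_rot: [[-0.059, 0.998, -0.035], [0.863, 0.068, 0.5], [0.501, -0.001, -0.865]]
contact_force: [0.3, -1.3, 1.0]
width: 0.09
finger_force: 25.0
```

```bash
python3 -c "
from fit import *
step([.61,-.07,.26],Rdown(0.03))"
```

```text
N 8 row [0.0406 0.0001 0.0109] [-0.0014 -0.0656  0.0047] | total [0.2928 0.0065 0.1571] [-0.0108 -0.5252  0.0373]
```

>>> jog_arm(motion=[[0.0406,0,0.0109,-0.0014,-0.0656,0.0047],[0.0406,0,0.0109,-0.0014,-0.0656,0.0047],[0.0406,0,0.0109,-0.0014,-0.0656,0.0047],[0.0406,0,0.0109,-0.0014,-0.0656,0.0047],[0.0406,0,0.0109,-0.0014,-0.0656,0.0047],[0.0406,0,0.0109,-0.0014,-0.0656,0.0047],[0.0406,0,0.0109,-0.0014,-0.0656,0.0047],[0.0406,0,0.0109,-0.0014,-0.0656,0.0047],[0,0,0,0,0,0],[0,0,0,0,0,0]])

```text
clock: 4.75
position: [0.6089, -0.0683, 0.259]
eef_rot: [[-0.032, 0.999, 0.0], [0.999, 0.032, -0.0], [-0.0, 0.0, -1.0]]
contact_force: [-0.2, 0.3, -1.0]
width: 0.092
finger_force: 25.0
```

```bash
python3 - <<'E'
from fit import *
c=shot("wrist"); np.savez("pics/wrist2.npz",**c); cv2.imwrite("pics/e.png",cv2.cvtColor(c["pixels"],cv2.COLOR_RGB2BGR))
P=cloud(c); o=arm.get_obs(); print(o["position"],o["eef_rot"],o["joints"])
g=c["pixels"].max(-1); m=(g<60)&(abs(P[...,2]-.084)<.007)&(np.hypot(P[...,0]-.61,P[...,1]-.009)<.05); q=P[m]
print(m.sum(),q.mean(0),q.min(0),q.max(0)); v,u=np.nonzero(m); print(u.min(),u.max(),v.min(),v.max())
r=q[q[:,2]>.0845]; print(len(r), r.min(0),r.max(0)); print("proj of cup est",proj(c,[.61,.009,.08]))
E
```

```text
[ 0.6092 -0.0698  0.2592] [[-0.0304  0.9995  0.0006]
 [ 0.9995  0.0304 -0.0004]
 [-0.0004  0.0006 -1.    ]] [-0.2216  0.4457  1.5511 -0.0003  1.1442 -0.2519]
1627 [0.6107 0.0101 0.0817] [ 0.5855 -0.015   0.0778] [0.6352 0.0348 0.0879]
295 339 94 140
322 [ 0.5855 -0.015   0.0845] [0.6352 0.0348 0.0879]
proj of cup est (np.float64(316.7733033812752), np.float64(118.4723201874672))
```

View pics/e.png

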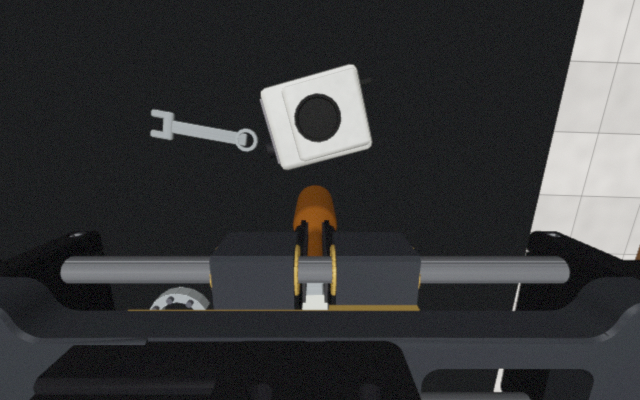

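The wrist view shows the cup at (317,117) and the held ampoule hanging at about (315,215). The cup fits at (0.6103, 0.0099), floor 0.080. Next I check the held ampoule's tilt from the fixed cameras.

```bash
cat >> fit.py <<'E'
def held(names=("scene","side")):
    o=arm.get_obs(); ax=-o["eef_rot"][:,2]; f0=o["position"]-.1*ax; out=[]
    for n in names:
        c=shot(n); P=cloud(c)[amber(c)]; d=P-f0; z=d@ax; r=np.linalg.norm(d-z[:,None]*ax,axis=1); Q=P[(r<.03)&(z>-.03)&(z<.14)]
        if len(Q)<60: print(n,"few",len(Q)); continue
        x,e=fitamp(Q,f0,ax[:2]); out.append(x); print(n,len(Q),x,"foot-TCP",x[:3]-o["position"],e)
    return np.mean(out,0),o
E
python3 - <<'E'
from fit import *
x,o=held(("scene","side","wrist")); print("mean",x, x[:3]-o["position"])
step(o["position"]+np.r_[np.array([.6103,.0099])-x[:2],0]+[0,0,.08+.02-x[2]],Rdown(.03))
E
```

```text
scene 395 [ 0.6102 -0.0702  0.16    0.0012 -0.0395] foot-TCP [ 0.001  -0.0005 -0.0992] 0.0005102576280066676
side 474 [ 0.61   -0.069   0.1581 -0.0004 -0.0347] foot-TCP [ 0.0009  0.0008 -0.1011] 0.0007508367275676914
wrist 1632 [ 0.6103 -0.0702  0.1605 -0.0006 -0.0359] foot-TCP [ 0.0011 -0.0005 -0.0988] 0.00018548754874231382
mean [ 0.6102 -0.0698  0.1595  0.0001 -0.0367] [ 0.001  -0.0001 -0.0997]
N 3 row [0.0271 0.0007 0.02  ] [ 0.0005  0.0003 -0.0009] | total [0.0814 0.002  0.0598] [ 0.0014  0.0008 -0.0026]
```

```bash
cat >> fit.py <<'E'
def upright(x,o,target,a,N=None):
    "rows to bring held ampoule (fit x) upright with foot at target, tool yaw about a"
    A=np.append(x[3:],np.sqrt(1-x[3]**2-x[4]**2)); Rt0=Rdown(a); at=o["eef_rot"].T@A; aw=Rt0@at
    c=Ro.align_vectors([[0,0,1.]],[aw])[0] if False else Ro.from_rotvec(np.cross(aw,[0,0,1.]))
    Rt=c.as_matrix()@Rt0; ft=o["eef_rot"].T@(x[:3]-o["position"]); step(np.array(target)-Rt@ft,Rt,N); return Rt,ft
E
python3 - <<'E'
from fit import *
o=arm.get_obs(); x=np.array([ 0.6102,-0.0698,0.1595,0.0001,-0.0367])
upright(x,o,[.6103,.0099,.105],.03)
E
```

```text
N 3 row [0.028  0.0008 0.0178] [ 0.0003 -0.0122 -0.0009] | total [0.0834 0.0023 0.0544] [ 0.0009 -0.0367 -0.0027]
```

>>> jog_arm(motion=[[0.028,0.0008,0.0178,0.0003,-0.0122,-0.0009],[0.028,0.0008,0.0178,0.0003,-0.0122,-0.0009],[0.028,0.0008,0.0178,0.0003,-0.0122,-0.0009],[0,0,0,0,0,0],[0,0,0,0,0,0],[0,0,0,0,0,0]])

```text
clock: 5.55
position: [0.6099, 0.0118, 0.2061]
eef_rot: [[-0.03, 1.0, 0.003], [0.999, 0.03, -0.038], [-0.038, 0.002, -0.999]]
contact_force: [0.2, -0.2, -0.7]
width: 0.089
finger_force: 25.0
```

```bash
python3 - <<'E'
from fit import *
x,o=held(("scene","side","wrist")); print("mean",x)
upright(x,o,[.6103,.0099,.082],.03,3)
E
```

```text
scene 351 [ 0.611   0.0076  0.1062  0.0076 -0.0053] foot-TCP [ 0.0011 -0.0041 -0.0999] 0.0005326691785029305
side 462 [ 0.6108  0.0099  0.1051 -0.0005 -0.002 ] foot-TCP [ 0.0009 -0.0018 -0.1009] 0.0006993990504781117
wrist 1618 [ 0.6109  0.0092  0.1071 -0.0023  0.0009] foot-TCP [ 0.001  -0.0026 -0.099 ] 0.00017707588939022863
mean [ 0.6109  0.0089  0.1062  0.0016 -0.0022]
N 3 row [ 0.0006 -0.0002  0.008 ] [-0.0005 -0.0007  0.0001] | total [ 0.0019 -0.0006  0.0241] [-0.0015 -0.0022  0.0002]
```

>>> jog_arm(motion=[[0.0006,-0.0002,0.008,0,0,0],[0.0006,-0.0002,0.008,0,0,0],[0.0006,-0.0002,0.008,0,0,0],[0,0,0,0,0,0],[0,0,0,0,0,0]])

```text
clock: 6.2
position: [0.6088, 0.0141, 0.1811]
eef_rot: [[-0.032, 0.999, 0.001], [0.999, 0.032, -0.038], [-0.038, 0.0, -0.999]]
contact_force: [0.9, -0.2, -0.8]
width: 0.088
finger_force: 25.0
```

>>> jog_arm(motion=[[0.0001,0,0.002,0,0,0],[0,0,0,0,0,0],[0,0,0,0,0,0]])

```text
clock: 6.5
position: [0.6089, 0.0141, 0.1797]
eef_rot: [[-0.032, 0.999, 0.003], [0.999, 0.032, -0.038], [-0.038, 0.001, -0.999]]
contact_force: [0.5, 0.2, -0.1]
width: 0.092
finger_force: 25.0
```

>>> jog_arm(motion=[[0.0001,0,0.002,0,0,0],[0,0,0,0,0,0],[0,0,0,0,0,0]])

```text
clock: 6.8
position: [0.6089, 0.0141, 0.1776]
eef_rot: [[-0.032, 0.999, 0.002], [0.999, 0.032, -0.038], [-0.038, 0.001, -0.999]]
contact_force: [0.3, 0.5, 1.3]
width: 0.091
finger_force: 25.0
```

>>> jog_arm(motion=[[0.0001,0,0.002,0,0,0],[0,0,0,0,0,0],[0,0,0,0,0,0]])

```text
clock: 7.1
position: [0.6089, 0.0141, 0.1755]
eef_rot: [[-0.032, 0.999, 0.002], [0.999, 0.032, -0.038], [-0.038, 0.001, -0.999]]
contact_force: [0.9, -0.1, 3.0]
width: 0.092
finger_force: 25.0
```

>>> jog_arm(motion=[[0,0,0.002,0,0,0],[0,0,0,0,0,0],[0,0,0,0,0,0]])

```text
clock: 7.4
position: [0.6091, 0.0141, 0.1744]
eef_rot: [[-0.032, 0.999, 0.004], [0.999, 0.032, -0.038], [-0.038, 0.002, -0.999]]
contact_force: [-0.7, 1.2, 11.1]
width: 0.089
finger_force: 25.0
```

>>> jog_arm(motion=[[0,0,0.001,0,0,0],[0,0,0,0,0,0],[0,0,0,0,0,0]])

```text
clock: 7.7
position: [0.6093, 0.014, 0.1743]
eef_rot: [[-0.032, 0.999, 0.005], [0.999, 0.032, -0.038], [-0.038, 0.003, -0.999]]
contact_force: [-2.7, 0.5, 18.0]
width: 0.091
finger_force: 25.0
```

```bash
python3 -c "
from fit import *
x,o=held(("'"scene","side"'"))
for n in ('scene','side'):
    c=shot(n);P=cloud(c);q=P[(c['pixels'].max(-1)<45)&(abs(P[...,2]-.08)<.012)&(np.hypot(P[...,0]-.6103,P[...,1]-.0099)<.03)];print(n,len(q),np.percentile(q[:,2],[5,25,50,75,95]))
"
```

```text
scene 306 [ 0.6102  0.0105  0.0746  0.0097 -0.0122] foot-TCP [ 0.0009 -0.0035 -0.0997] 0.0006126791907831119
side 426 [ 0.6103  0.0119  0.0733 -0.0041  0.0026] foot-TCP [ 0.0009 -0.0021 -0.101 ] 0.0006738905785156634
scene 170 [0.0719 0.0731 0.0748 0.0773 0.0814]
side 107 [0.0696 0.0727 0.0751 0.0772 0.079 ]
```

>>> jog_arm(motion=[[0,0,-0.001,0,0,0],[0,0,0,0,0,0],[0,0,0,0,0,0],[0,0,0,0,0,0],[0,0,0,0,0,0],[0,0,0,0,0,0],[0,0,0,0,0,0],[0,0,0,0,0,0],[0,0,0,0,0,0],[0,0,0,0,0,0]])

```text
clock: 8.9
position: [0.6091, 0.0141, 0.1744]
eef_rot: [[-0.032, 0.999, 0.003], [0.999, 0.032, -0.038], [-0.038, 0.002, -0.999]]
contact_force: [-1.5, 0.4, 11.5]
width: 0.091
finger_force: 25.0
```

>>> jog_arm(motion=[[0,0,-0.02,0,0,0],[0,0,-0.03,0,0,0],[0,0,-0.04,0,0,0],[0,0,0,0,0,0]])

```text
clock: 9.3
position: [0.61, 0.0175, 0.2678]
eef_rot: [[-0.032, 0.999, 0.009], [0.999, 0.032, -0.038], [-0.038, 0.008, -0.999]]
contact_force: [0.5, -0.6, -0.9]
width: 0.089
finger_force: 25.0
```

```bash
python3 - <<'E'
from fit import *
x,o=held(("scene","side","wrist")); print(x,o["joints"])
for n in ("scene","side"):
    c=shot(n); np.savez("pics/%s2.npz"%n,**c)
step([.56,.18,.285],Rdown(.03))
for z in (60,):
    step([.56,.18,.285],Rdown(.5))
E
```

```text
scene 387 [ 0.6116  0.013   0.1682 -0.0012  0.006 ] foot-TCP [ 0.0016 -0.0045 -0.0996] 0.0005770159007858107
side 542 [ 0.6105  0.0153  0.1642 -0.0063  0.0037] foot-TCP [ 0.0005 -0.0022 -0.1037] 0.0005897285095420044
wrist 1605 [ 0.6094  0.0147  0.1643 -0.0009  0.0019] foot-TCP [-0.0006 -0.0028 -0.1036] 0.00018491966683546453
[ 0.6105  0.0144  0.1656 -0.0028  0.0038] [-0.0636  0.4315  1.5516 -0.0411  1.1474 -0.0786]
N 4 row [ 0.0409 -0.0108 -0.0068] [-0.0004  0.0094  0.0004] | total [ 0.1631 -0.043  -0.0293] [-0.0017  0.0376  0.0017]
N 4 row [ 0.0425 -0.0034 -0.0068] [-0.0026  0.0091 -0.1171] | total [ 0.1631 -0.043  -0.0293] [-0.0105  0.0365 -0.4683]
```

>>> jog_arm(motion=[[0.041,-0.0108,-0.006,0,0,0],[0.041,-0.0108,-0.006,0,0,0],[0.041,-0.0108,-0.006,0,0,0],[0.041,-0.0108,-0.006,0,0,0],[0,0,0,0,0,0],[0,0,0,0,0,0],[0,0,0,0,0,0]])

```text
clock: 10.25
position: [0.5603, 0.1801, 0.2802]
eef_rot: [[-0.031, 1.0, 0.001], [0.999, 0.031, -0.038], [-0.038, -0.0, -0.999]]
contact_force: [0.8, -0.3, -1.1]
width: 0.093
finger_force: 25.0
```

```bash
cat >> fit.py <<'E'
def basket(c,b0=(.561,.291),show=None):
    P=cloud(c); A=amber(c); near=np.hypot(P[...,0]-b0[0],P[...,1]-b0[1])
    q=P[(~A)&(abs(P[...,2]-.046)<.004)&(near<.07)&(near>.035)]
    b=least_squares(lambda a:np.hypot(q[:,0]-a[0],q[:,1]-a[1])-.0525,b0,loss="soft_l1",f_scale=.002).x
    S=P[A&(P[...,2]>.09)&(P[...,2]<.142)&(near<.06)]   # stems
    out=[]
    lab=cv2.kmeans(S[:,:2].astype(np.float32),5,None,(3,50,1e-5),20,cv2.KMEANS_PP_CENTERS)[2] if len(S)>50 else None
    Q=P[A&(P[...,2]>.03)&(near<.065)]
    cs=[lab] and [np.median(S[lab==k],0)[:2] for k in range(5)]
    def feet(q): return q.reshape(5,2)
    def res(q):
        return np.min([ampres(Q,np.append(f,.006),np.array([0,0,1.])) for f in feet(q)],0)
    s=least_squares(res,np.ravel(cs),loss="soft_l1",f_scale=.002,x_scale=.01)
    return b,feet(s.x),np.median(res(s.x)),len(q),len(Q)
E
python3 - <<'E'
from fit import *
o=arm.get_obs(); print(o["position"])
for n in("wrist","scene","side"):
    c=shot(n); np.savez("pics/%s3.npz"%n,**c)
    if n=="wrist":cv2.imwrite("pics/f.png",cv2.cvtColor(c["pixels"],cv2.COLOR_RGB2BGR))
    if n!="wrist": c=dict(np.load("pics/%s2.npz"%n))
    try:
        b,f,e,nq,nQ=basket(c); d=f-b; i=np.argsort(np.arctan2(d[:,1],d[:,0])); print(n,b,e,nq,nQ); print(np.c_[f,np.hypot(*d.T)*1000,np.degrees(np.arctan2(d[:,1],d[:,0]))][i])
    except Exception as ex: print(n,ex)
E
```

```text
[0.5603 0.1801 0.2802]
wrist boolean index did not match indexed array along axis 0; size of axis is 487 but size of corresponding boolean axis is 5
scene boolean index did not match indexed array along axis 0; size of axis is 209 but size of corresponding boolean axis is 5
side boolean index did not match indexed array along axis 0; size of axis is 589 but size of corresponding boolean axis is 5
```

View pics/f.png

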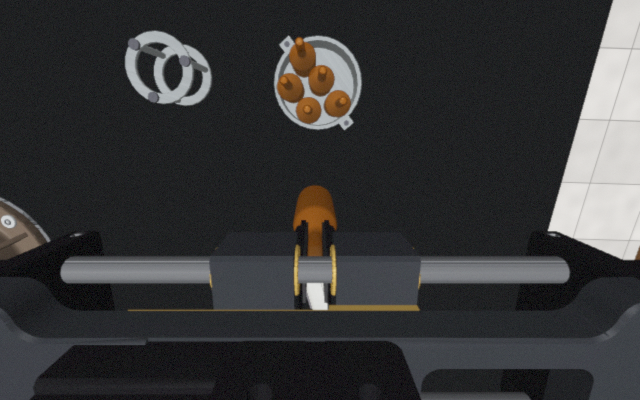

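The wrist view shows the basket rim centred at about (318,83), ears at (288,43) and (346,123), and the five ampoules on the lower left. The free space is at the upper right.

```bash
sed -i 's/CENTERS)\[2\] if len(S)>50 else None/CENTERS)[1].ravel()/' fit.py
cat > bk.py <<'E'
from fit import *
def rep(c,n):
    b,f,e,nq,nQ=basket(c); d=f-b; i=np.argsort(np.arctan2(d[:,1],d[:,0])); print(n,b,e,nq,nQ); print(np.c_[f,np.hypot(*d.T)*1000,np.degrees(np.arctan2(d[:,1],d[:,0]))][i]); return b,f[i]
E
python3 - <<'E'
from bk import *
for n,k in(("wrist",3),("scene",2),("side",2)):
    c=dict(np.load("pics/%s%d.npz"%(n,k))); rep(c,n)
    if n=="wrist":
        for z in(.046,.06): 
            a=atz(c,288,43,z);b=atz(c,346,123,z); print("ears",a,b,(a+b)/2,np.linalg.norm(a-b),np.degrees(np.arctan2(*(a-b)[1::-1])))
        print(cloud(c)[43,288],cloud(c)[123,346])
E
```

```text
wrist [0.561 0.292] 0.0006106129565066075 1107 2613
[[   0.5276    0.2857   34.0103 -169.2638]
 [   0.5509    0.2599   33.729  -107.4828]
 [   0.5861    0.2687   34.288   -42.9003]
 [   0.565     0.2957    5.4448   42.2284]
 [   0.5421    0.3198   33.5821  124.2008]]
ears [0.5236 0.3382 0.046 ] [0.6009 0.2455 0.046 ] [0.5623 0.2918 0.046 ] 0.12071360896834192 129.82500064762314
ears [0.5249 0.3351 0.06  ] [0.5994 0.2458 0.06  ] [0.5621 0.2905 0.06  ] 0.11635704878687356 129.82500064762314
[0.5233 0.339  0.0423] [0.6012 0.2454 0.043 ]
scene [0.5624 0.2902] 0.0008351821674830424 189 603
[[   0.5277    0.2844   35.1903 -170.4737]
 [   0.5512    0.258    34.074  -109.155 ]
 [   0.5871    0.267    33.8914  -43.2872]
 [   0.5656    0.2942    5.0513   51.6402]
 [   0.5422    0.3182   34.4695  125.8853]]
side [0.56   0.2934] 0.0004777915687158657 434 2108
[[   0.5271    0.2862   33.5918 -167.7793]
 [   0.5506    0.2603   34.4009 -105.9   ]
 [   0.5863    0.2693   35.6515  -42.3839]
 [   0.5648    0.2964    5.719    31.6328]
 [   0.5417    0.3205   32.676   123.9387]]
```

The three views agree: centre (0.561, 0.292), basket x at 39.8°. The centre ampoule has strayed 5.4 mm into the space and the −43° neighbour about 4 mm. I go in at 68°, then sweep the others back.

```bash
python3 - <<'E'
from fit import *
x,o=held(("side","wrist")); print(x); np.save("x.npy",x)
upright(x,o,[.5738,.3234,.17],np.radians(-50.2))
E
```

```text
side 767 [ 0.5613  0.1775  0.1799  0.0022 -0.0009] foot-TCP [ 0.0007 -0.0022 -0.1008] 0.0004853682188361748
wrist 1649 [ 0.5614  0.1771  0.1817 -0.0004  0.0018] foot-TCP [ 0.0009 -0.0026 -0.099 ] 0.00016717631325174898
[0.5613 0.1773 0.1808 0.0009 0.0004]
N 7 row [ 0.021  -0.0055  0.0008] [ 0.0048 -0.0001  0.1294] | total [0.1454 0.0191 0.0055] [ 0.0337 -0.0004  0.906 ]
```

>>> jog_arm(motion=[[0.021,-0.0055,0.0008,0.0048,0,0.1294],[0.021,-0.0055,0.0008,0.0048,0,0.1294],[0.021,-0.0055,0.0008,0.0048,0,0.1294],[0.021,-0.0055,0.0008,0.0048,0,0.1294],[0.021,-0.0055,0.0008,0.0048,0,0.1294],[0.021,-0.0055,0.0008,0.0048,0,0.1294],[0.021,-0.0055,0.0008,0.0048,0,0.1294],[0,0,0,0,0,0],[0,0,0,0,0,0],[0,0,0,0,0,0]])

```text
clock: 11.5
position: [0.5748, 0.3258, 0.27]
eef_rot: [[0.766, 0.642, -0.028], [0.642, -0.767, -0.025], [-0.037, 0.001, -0.999]]
contact_force: [-0.4, 0.2, -0.9]
width: 0.089
finger_force: 25.0
```

```bash
python3 - <<'E'
from fit import *
x,o=held(("scene","side","wrist")); print(x,o["joints"])
x=np.mean([x],0)
upright(x,o,[.5738,.3234,.10],np.radians(-50.2),3)
E
```

```text
scene 336 [ 0.5742  0.3224  0.1702  0.0053 -0.0026] foot-TCP [-0.0006 -0.0034 -0.0998] 0.0009082293737967029
side 1058 [ 0.5742  0.3244  0.1695 -0.0035 -0.0027] foot-TCP [-0.0006 -0.0014 -0.1006] 0.0004601162923450709
wrist 645 [ 0.5743  0.324   0.1706 -0.0014  0.003 ] foot-TCP [-0.0005 -0.0018 -0.0994] 0.000140433219638237
[ 0.5742  0.3236  0.1701  0.0002 -0.0008] [ 0.4202  0.5237  1.3856 -0.0118  1.2677  1.2974]
N 3 row [ 0.0007 -0.0001  0.0235] [-0.0002 -0.0003  0.0005] | total [ 0.002  -0.0002  0.0704] [-0.0005 -0.001   0.0016]
```

>>> jog_arm(motion=[[0.0008,0,0.03,0,0,0],[0.001,0,0.035,0,0,0],[0.0005,0,0.015,0,0,0],[0,0,0,0,0,0],[0,0,0,0,0,0]])

```text
clock: 12.15
position: [0.5748, 0.3261, 0.1908]
eef_rot: [[0.767, 0.641, -0.027], [0.641, -0.767, -0.024], [-0.036, 0.001, -0.999]]
contact_force: [-0.4, -0.3, -1.0]
width: 0.091
finger_force: 25.0
```

>>> jog_arm(motion=[[0.0001,0,0.005,0,0,0],[0.0001,0,0.005,0,0,0],[0.0001,0,0.005,0,0,0],[0,0,0,0,0,0]])

```text
clock: 12.55
position: [0.574, 0.3259, 0.1743]
eef_rot: [[0.767, 0.641, -0.028], [0.641, -0.767, -0.025], [-0.038, 0.001, -0.999]]
contact_force: [0.1, -0.4, -1.0]
width: 0.092
finger_force: 25.0
```

>>> jog_arm(motion=[[0.0001,0,0.005,0,0,0],[0.0001,0,0.005,0,0,0],[0,0,0,0,0,0]])

```text
clock: 12.85
position: [0.5744, 0.3262, 0.1648]
eef_rot: [[0.767, 0.641, -0.027], [0.641, -0.767, -0.024], [-0.036, 0.001, -0.999]]
contact_force: [0.1, 1.4, 1.7]
width: 0.09
finger_force: 25.0
```

```bash
python3 - <<'E'
from fit import *
c=shot("wrist"); x,o=held(("side","wrist")); cv2.imwrite("pics/g.png",cv2.cvtColor(c["pixels"][0:260,180:460],cv2.COLOR_RGB2BGR).repeat(2,0).repeat(2,1))
E
```

```text
side 929 [0.5713 0.3226 0.0647 0.0378 0.0282] foot-TCP [-0.0031 -0.0035 -0.1003] 0.0009742394205063589
wrist 211 [0.5713 0.3179 0.0598 0.0567 0.1011] foot-TCP [-0.003  -0.0082 -0.1052] 0.0008615994604695351
```

View pics/g.png

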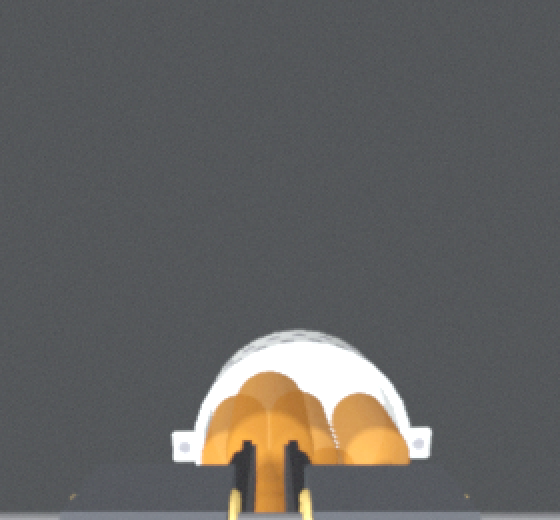

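The crop shows the held ampoule at (270,400) going down on the left of the free space, both ears visible at (185,445) and (418,442). There is light shoulder contact of about 2.7 N, so I continue slowly.

>>> jog_arm(motion=[[0.0001,0,0.004,0,0,0],[0,0,0,0,0,0],[0,0,0,0,0,0]])

```text
clock: 13.3
position: [0.5739, 0.3257, 0.1607]
eef_rot: [[0.767, 0.641, -0.028], [0.641, -0.767, -0.025], [-0.038, 0.001, -0.999]]
contact_force: [-0.0, 0.4, -1.0]
width: 0.092
finger_force: 25.0
```

>>> jog_arm(motion=[[0.0001,0,0.004,0,0,0],[0,0,0,0,0,0],[0,0,0,0,0,0]])

```text
clock: 13.6
position: [0.5739, 0.3257, 0.1564]
eef_rot: [[0.767, 0.641, -0.028], [0.641, -0.767, -0.025], [-0.038, 0.001, -0.999]]
contact_force: [-0.8, 1.2, -1.4]
width: 0.087
finger_force: 25.0
```

```bash
python3 - <<'E'
from bk import *
c=shot("side"); cv2.imwrite("pics/h.png",cv2.resize(cv2.cvtColor(c["pixels"][190:335,140:265],cv2.COLOR_RGB2BGR),None,fx=4,fy=4,interpolation=2))
E
```

```text
(no output)
```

View pics/h.png

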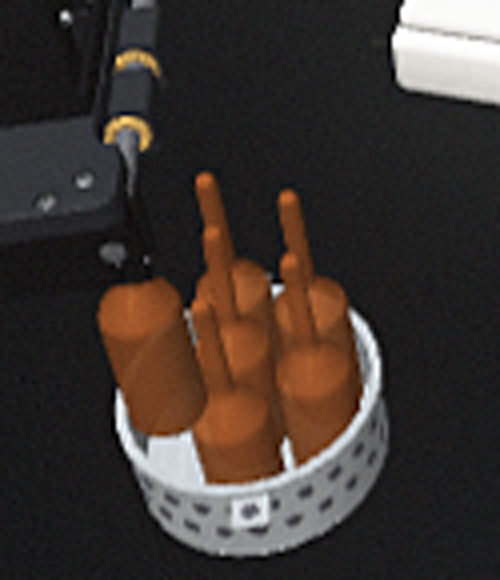

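The held ampoule at (155,360) has passed the shoulders and hangs inside the rim. The others stand upright.

>>> jog_arm(motion=[[0.0002,0,0.006,0,0,0],[0.0002,0,0.006,0,0,0],[0.0002,0,0.006,0,0,0],[0,0,0,0,0,0]])

```text
clock: 14.05
position: [0.5737, 0.3256, 0.1377]
eef_rot: [[0.767, 0.641, -0.029], [0.641, -0.767, -0.025], [-0.038, 0.001, -0.999]]
contact_force: [0.3, 0.5, -1.7]
width: 0.091
finger_force: 25.0
```

>>> jog_arm(motion=[[0.0002,0,0.006,0,0,0],[0.0002,0,0.006,0,0,0],[0.0002,0,0.006,0,0,0],[0,0,0,0,0,0]])

```text
clock: 14.45
position: [0.5737, 0.3255, 0.1199]
eef_rot: [[0.767, 0.641, -0.029], [0.641, -0.767, -0.025], [-0.038, 0.001, -0.999]]
contact_force: [-0.1, 0.0, -1.3]
width: 0.089
finger_force: 25.0
```

>>> jog_arm(motion=[[0.0002,0,0.006,0,0,0],[0.0002,0,0.004,0,0,0],[0,0,0,0,0,0],[0,0,0,0,0,0]])

```text
clock: 14.85
position: [0.574, 0.3257, 0.1108]
eef_rot: [[0.767, 0.641, -0.028], [0.641, -0.767, -0.025], [-0.037, 0.001, -0.999]]
contact_force: [0.7, -0.3, -0.8]
width: 0.086
finger_force: 25.0
```

>>> jog_arm(motion=[[0,0,0.0035,0,0,0],[0.001,0.0042,0,0,0,0],[0.001,0.0042,0,0,0,0],[0.001,0.0042,0,0,0,0],[0.001,0.004,0,0,0,0],[-0.0017,0,0,0,0,0],[0,0,0,0,0,0]])

```text
clock: 15.55
position: [0.5863, 0.314, 0.1073]
eef_rot: [[0.767, 0.641, -0.028], [0.641, -0.768, -0.025], [-0.037, 0.001, -0.999]]
contact_force: [-0.2, 0.8, -0.8]
width: 0.09
finger_force: 25.0
```

>>> jog_arm(motion=[[-0.0005,0.005,0,0,0,0],[-0.0006,0.005,0,0,0,0],[-0.0014,0.0045,0,0,0,0],[-0.0014,0.0042,0,0,0,0],[0,0,0,0,0,0]])

```text
clock: 16.05
position: [0.5955, 0.2973, 0.1075]
eef_rot: [[0.767, 0.641, -0.028], [0.64, -0.768, -0.024], [-0.036, 0.001, -0.999]]
contact_force: [0.3, 1.3, -1.3]
width: 0.093
finger_force: 25.0
```

```bash
python3 - <<'E'
from fit import *
o=arm.get_obs(); R=Rdown(np.radians(-50.2)); d=o["position"]+[-.0005,-.0018,0]-[.5611,.2919,0]; print(R.T@d)
for n in("scene","side"):
    c=shot(n); np.savez("pics/%s4.npz"%n,**c)
    P=cloud(c); A=amber(c); S=P[A&(P[...,2]>.1)&(P[...,2]<.141)&(np.hypot(P[...,0]-.5611,P[...,1]-.2919)<.05)]
    g=cv2.kmeans(S[:,:2].astype(np.float32),5,None,(3,50,1e-5),20,2)[2]; print(n,len(S),(np.c_[g,g[:,0]*0]-[.5611,.2919,0])@R*1000)
E
```

```text
[ 0.0284  0.019  -0.1075]
scene 207 [[ -1.9505   9.1541   0.    ]
 [  0.2645  41.2496   0.    ]
 [-30.7633 -11.6713   0.    ]
 [-30.7966  23.3517   0.    ]
 [  2.311  -27.7648   0.    ]]
side 491 [[ -1.0887   0.6459   0.    ]
 [-30.3994 -20.0042   0.    ]
 [  2.9479 -36.0719   0.    ]
 [-29.9641  14.9464   0.    ]
 [  0.5139  32.6039   0.    ]]
```

>>> jog_arm(motion=[[0.001,-0.0048,0,0,0,0],[0.001,-0.0048,0,0,0,0],[0.001,-0.0047,0,0,0,0],[0.001,-0.0047,0,0,0,0],[-0.001,-0.0047,0,0,0,0],[-0.001,-0.0047,0,0,0,0],[-0.001,-0.0047,0,0,0,0],[-0.0011,-0.0047,0,0,0,0],[0,0,0,0,0,0],[0.0006,0.001,0,0,0,0],[0,0,0,0,0,0]])

```text
clock: 17.25
position: [0.572, 0.326, 0.1074]
eef_rot: [[0.767, 0.641, -0.028], [0.64, -0.768, -0.024], [-0.037, 0.001, -0.999]]
contact_force: [0.2, 0.4, -2.0]
width: 0.089
finger_force: 25.0
```

>>> jog_arm(motion=[[0,0,0.001,0,0,0],[0,0,0,0,0,0],[0,0,0,0,0,0]])

```text
clock: 17.55
position: [0.5721, 0.326, 0.1066]
eef_rot: [[0.767, 0.641, -0.027], [0.641, -0.767, -0.024], [-0.037, 0.001, -0.999]]
contact_force: [0.4, 0.2, 0.9]
width: 0.09
finger_force: 25.0
```

>>> jog_arm(motion=[[0,0,0.001,0,0,0],[0,0,0,0,0,0],[0,0,0,0,0,0]])

```text
clock: 17.85
position: [0.5723, 0.3261, 0.1065]
eef_rot: [[0.767, 0.641, -0.027], [0.641, -0.767, -0.024], [-0.036, 0.001, -0.999]]
contact_force: [-1.3, -1.0, 8.2]
width: 0.091
finger_force: 25.0
```

```bash
python3 - <<'E'
from fit import *
o=arm.get_obs(); R=Rdown(np.radians(-50.2)); d=o["position"]+[-.0005,-.0018,0]-[.5611,.2919,0]; print(R.T@d)
E
```

```text
[ 0.029  -0.0181 -0.1065]
```

>>> jog_arm(motion=[[0,0,-0.0008,0,0,0],[0,0,0,0,0,0]])

```text
clock: 18.05
position: [0.5722, 0.3261, 0.1065]
eef_rot: [[0.767, 0.641, -0.027], [0.641, -0.767, -0.024], [-0.036, 0.001, -0.999]]
contact_force: [-0.0, -0.4, 4.4]
width: 0.089
finger_force: 25.0
```

>>> jog_arm(motion=[[0,0,0,0,0,0],[0,0,0,0,0,0],[0,0,0,0,0,0]], aperture=0.2, force=20)

```text
clock: 18.35
position: [0.572, 0.326, 0.106]
eef_rot: [[0.767, 0.641, -0.028], [0.641, -0.767, -0.025], [-0.037, 0.001, -0.999]]
contact_force: [-0.9, 0.0, -0.2]
width: 0.197
finger_force: 0.0
```

>>> jog_arm(motion=[[-0.0004,0,-0.015,0,0,0],[-0.001,0,-0.03,0,0,0],[-0.001,0,-0.03,0,0,0],[-0.001,0,-0.035,0,0,0],[-0.03,0,-0.02,0,0,0],[-0.045,0,0,0,0,0],[-0.045,0,0,0,0,0],[0,0,0,0,0,0],[0,0,0,0,0,0]])

```text
clock: 19.25
position: [0.4812, 0.25, 0.2423]
eef_rot: [[0.767, 0.641, -0.025], [0.64, -0.768, -0.024], [-0.035, 0.002, -0.999]]
contact_force: [-0.3, -0.3, 0.3]
width: 0.197
finger_force: 0.0
```

```bash
python3 - <<'E'
from bk import *
import fit
o=arm.get_obs()
for n in("wrist","scene","side"):
    c=shot(n); np.savez("pics/%s5.npz"%n,**c)
    P=cloud(c); near=np.hypot(P[...,0]-.5611,P[...,1]-.2919); A=amber(c)
    q=P[(~A)&(abs(P[...,2]-.046)<.004)&(near<.07)&(near>.035)]; b=least_squares(lambda a:np.hypot(q[:,0]-a[0],q[:,1]-a[1])-.0525,(.561,.292),loss="soft_l1",f_scale=.002).x
    Q=P[A&(P[...,2]>.03)&(near<.065)]; ang=np.radians([129.8,189.8,249.8,-50.2,71])
    f0=np.vstack([[0,0],34e-3*np.c_[np.cos(ang),np.sin(ang)]])+b
    rs=lambda q:np.min([ampres(Q,np.append(f,.006),np.array([0,0,1.])) for f in q.reshape(6,2)],0)
    s=least_squares(rs,f0.ravel(),loss="soft_l1",f_scale=.002,x_scale=.01); R=Rdown(np.radians(-50.2))
    f=s.x.reshape(6,2); d=f-b; print(n,b,len(q),len(Q),np.median(rs(s.x))); print(np.c_[d@R[:2,:2]*1000,np.hypot(*d.T)*1000,np.degrees(np.arctan2(d[:,1],d[:,0]))])
    if n!="side": cv2.imwrite("pics/i_%s.png"%n,cv2.cvtColor(c["pixels"],cv2.COLOR_RGB2BGR))
E
```

```text
wrist [0.5602 0.2919] 1170 1315 0.00045238152298768405
[[  -0.0829   -1.0465    1.0498  134.3292]
 [   2.0908  -34.1391   34.2031  126.2953]
 [ -30.1863  -15.7798   34.0619 -167.7981]
 [ -28.5427   18.7165   34.132  -106.9457]
 [   3.0319   35.2422   35.3724  -45.2829]
 [  29.5518  -17.0234   34.1043   69.7443]]
scene [0.5617 0.2892] 235 1189 0.0008501473505736088
[[   0.3154   -3.0041    3.0206  123.8063]
 [   2.3622  -35.7633   35.8412  126.021 ]
 [ -29.7082  -17.7128   34.5878 -171.0045]
 [ -28.7789   17.2856   33.5711 -109.2096]
 [   3.0702   33.7956   33.9348  -45.0091]
 [  29.7985  -18.7563   35.2101   71.9879]]
side [0.5592 0.2928] 417 2602 0.0005026975555631184
[[   0.4811   -0.7521    0.8928   97.1942]
 [   2.3327  -33.7929   33.8733  125.8511]
 [ -29.7683  -15.5532   33.5865 -167.7859]
 [ -28.419    19.4753   34.4518 -105.7775]
 [   3.6383   35.9672   36.1508  -44.4238]
 [  29.9504  -16.6101   34.2479   68.8122]]
```

The sweep worked and the first ampoule stands at 70°. All three views leave a second spot at (30,16) mm in the basket frame with over 1 mm of clearance all round. Next I fetch the second ampoule.

```bash
python3 - <<'E'
from fit import *
import fit
step([.57,-.03,.26],Rdown(0.03))
class F: pass
ob=arm.get_obs(); w=dict(ob); w["position"]=np.array([.57,-.03,.26]); w["eef_rot"]=Rdown(.03)
class A2:
    get_obs=staticmethod(lambda:w)
fit.arm=A2
R=Rtool(-1.5052); step(np.array([.5075,-.2838,.029])-R[:,2]*.22,R)
E
```

```text
N 7 row [-0.0306  0.0309 -0.0021] [-0.0021  0.0049 -0.1292] | total [-0.1131  0.2719 -0.0146] [-0.015   0.0341 -0.9044]
N 9 row [-0.0405 -0.008  -0.0049] [ 0.001   0.0582 -0.0039] | total [-0.3617 -0.0662  0.0405] [ 0.0093  0.5235 -0.0348]
```

>>> jog_arm(motion=[[-0.0306,0.0309,-0.0021,-0.0021,0.0049,-0.1292],[-0.0306,0.0309,-0.0021,-0.0021,0.0049,-0.1292],[-0.0306,0.0309,-0.0021,-0.0021,0.0049,-0.1292],[-0.0306,0.0309,-0.0021,-0.0021,0.0049,-0.1292],[-0.0306,0.0309,-0.0021,-0.0021,0.0049,-0.1292],[-0.0306,0.0309,-0.0021,-0.0021,0.0049,-0.1292],[-0.0306,0.0309,-0.0021,-0.0021,0.0049,-0.1292]], aperture=0.42, force=25)

```text
clock: 20.1
position: [0.5705, -0.0323, 0.2595]
eef_rot: [[-0.035, 0.999, -0.001], [0.999, 0.035, 0.0], [0.0, -0.001, -1.0]]
contact_force: [1.0, -0.1, -0.2]
width: 0.421
finger_force: 0.0
```

>>> jog_arm(motion=[[-0.0405,-0.008,-0.0049,0.001,0.0582,-0.0039],[-0.0405,-0.008,-0.0049,0.001,0.0582,-0.0039],[-0.0405,-0.008,-0.0049,0.001,0.0582,-0.0039],[-0.0405,-0.008,-0.0049,0.001,0.0582,-0.0039],[-0.0405,-0.008,-0.0049,0.001,0.0582,-0.0039],[-0.0405,-0.008,-0.0049,0.001,0.0582,-0.0039],[-0.0405,-0.008,-0.0049,0.001,0.0582,-0.0039],[-0.0405,-0.008,-0.0049,0.001,0.0582,-0.0039],[-0.0405,-0.008,-0.0049,0.001,0.0582,-0.0039],[0,0,0,0,0,0],[0,0,0,0,0,0]])

```text
clock: 21.2
position: [0.5136, -0.3951, 0.2171]
eef_rot: [[-0.055, 0.998, -0.034], [0.863, 0.064, 0.501], [0.502, -0.002, -0.865]]
contact_force: [0.0, -0.1, -0.0]
width: 0.42
finger_force: 0.0
```

```bash
python3 - <<'E'
from fit import *
f=np.array([.5075,-.2838,.029]); R=Rtool(-1.5052); ax=-R[:,2]
for n in("side","scene","wrist"):
    c=shot(n); P=cloud(c)[amber(c)]; Q=P[(P[:,2]>.06)&(np.hypot(P[:,0]-.51,P[:,1]+.31)<.06)]
    if len(Q)>60: x,e=fitamp(Q,f,ax[:2]); print(n,len(Q),x,e)
step(f+.099*ax,R)
E
```

```text
side 184 [ 0.5087 -0.2817  0.0273  0.0146 -0.5133] 0.0008769231824713581
scene 323 [ 0.5083 -0.2838  0.0295  0.0274 -0.523 ] 0.0007576573379027137
wrist 639 [ 0.5072 -0.2814  0.0303  0.0367 -0.5328] 0.000252691239292772
N 3 row [-0.0001  0.0001  0.0403] [-0.0003  0.0002  0.0005] | total [-0.0004  0.0004  0.1208] [-0.0008  0.0007  0.0014]
```

>>> jog_arm(motion=[[-0.001,0.0004,0.03,0,0,0],[-0.0004,0,0.04,0,0,0],[0,0,0.035,0,0,0],[0,0,0.0158,0,0,0],[0,0,0,0,0,0],[0,0,0,0,0,0]])

```text
clock: 21.95
position: [0.5108, -0.3348, 0.1149]
eef_rot: [[-0.058, 0.998, -0.033], [0.865, 0.067, 0.498], [0.499, 0.001, -0.867]]
contact_force: [0.8, 0.5, 0.0]
width: 0.424
finger_force: 0.0
```

>>> jog_arm(motion=[[0,0,0,0,0,0],[0,0,0,0,0,0],[0,0,0,0,0,0],[0,0,0,0,0,0],[0,0,0,0,0,0]], aperture=0, force=25)

```text
clock: 22.45
position: [0.5101, -0.3352, 0.1137]
eef_rot: [[-0.056, 0.998, -0.033], [0.864, 0.065, 0.499], [0.5, -0.0, -0.866]]
contact_force: [-0.1, -1.3, 0.8]
width: 0.09
finger_force: 25.0
```

>>> jog_arm(motion=[[0,0,-0.005,0,0,0],[0,0,-0.02,0,0,0],[0,0,-0.03,0,0,0],[0,0,-0.04,0,0,0],[0,0,-0.04,0,0,0],[0,0,-0.03,0,0,0]])

```text
clock: 23.05
position: [0.5155, -0.4186, 0.259]
eef_rot: [[-0.057, 0.998, -0.032], [0.865, 0.065, 0.498], [0.499, 0.0, -0.867]]
contact_force: [0.4, 0.3, -1.0]
width: 0.089
finger_force: 25.0
```

```bash
python3 -c "
from fit import *
step([.61,-.07,.26],Rdown(0.03))"
```

```text
N 9 row [0.037  0.0124 0.0109] [-0.001  -0.058   0.0038] | total [0.2967 0.1171 0.1695] [-0.0089 -0.522   0.0345]
```

>>> jog_arm(motion=[[0.037,0.0124,0.0109,-0.001,-0.058,0.0038],[0.037,0.0124,0.0109,-0.001,-0.058,0.0038],[0.037,0.0124,0.0109,-0.001,-0.058,0.0038],[0.037,0.0124,0.0109,-0.001,-0.058,0.0038],[0.037,0.0124,0.0109,-0.001,-0.058,0.0038],[0.037,0.0124,0.0109,-0.001,-0.058,0.0038],[0.037,0.0124,0.0109,-0.001,-0.058,0.0038],[0.037,0.0124,0.0109,-0.001,-0.058,0.0038],[0.037,0.0124,0.0109,-0.001,-0.058,0.0038],[0,0,0,0,0,0],[0,0,0,0,0,0],[0,0,0,0,0,0]])

```text
clock: 24.25
position: [0.6098, -0.07, 0.2583]
eef_rot: [[-0.03, 1.0, -0.001], [1.0, 0.03, 0.002], [0.002, -0.001, -1.0]]
contact_force: [-0.1, -0.2, -1.4]
width: 0.091
finger_force: 25.0
```

```bash
python3 - <<'E'
from fit import *
x,o=held(("scene","side","wrist")); print("mean",x, x[:3]-o["position"])
upright(x,o,[.6103,.0099,.105],.03)
E
```

```text
scene 356 [ 0.6106 -0.0663  0.1589  0.0038 -0.0457] foot-TCP [ 0.0008  0.0036 -0.0994] 0.0005289777197053776
side 500 [ 0.6105 -0.0648  0.1574  0.0013 -0.0418] foot-TCP [ 0.0007  0.0052 -0.1009] 0.0007055147115482717
wrist 1801 [ 0.6104 -0.0658  0.1592  0.0004 -0.0384] foot-TCP [ 0.0007  0.0042 -0.0991] 0.000180467068436504
mean [ 0.6105 -0.0656  0.1585  0.0019 -0.042 ] [ 0.0007  0.0043 -0.0998]
N 3 row [0.027  0.0007 0.0175] [-0.0002 -0.014  -0.0005] | total [0.0801 0.0021 0.0535] [-0.0006 -0.0419 -0.0015]
```

>>> jog_arm(motion=[[0.027,0.0007,0.0175,-0.0002,-0.014,-0.0005],[0.027,0.0007,0.0175,-0.0002,-0.014,-0.0005],[0.027,0.0007,0.0175,-0.0002,-0.014,-0.0005],[0,0,0,0,0,0],[0,0,0,0,0,0],[0,0,0,0,0,0]])

```text
clock: 25.0
position: [0.6098, 0.0101, 0.2053]
eef_rot: [[-0.031, 1.0, 0.002], [0.999, 0.031, -0.04], [-0.04, 0.001, -0.999]]
contact_force: [0.3, -0.9, -1.7]
width: 0.088
finger_force: 25.0
```

```bash
python3 - <<'E'
from fit import *
x,o=held(("scene","side","wrist")); print("mean",x)
upright(x,o,[.6103,.0099,.082],.03,3)
E
```

```text
scene 335 [ 0.6108  0.01    0.1054  0.0075 -0.0155] foot-TCP [ 0.0011 -0.0002 -0.0999] 0.0006327542312042182
side 488 [ 0.6109  0.0113  0.1041 -0.0063  0.0047] foot-TCP [ 0.0011  0.0012 -0.1011] 0.000680346714461013
wrist 1784 [ 0.6107  0.0108  0.1061 -0.0026  0.0032] foot-TCP [ 0.0009  0.0006 -0.0992] 0.00018128242564141236
mean [ 0.6108  0.0107  0.1052 -0.0005 -0.0025]
N 3 row [ 0.0001 -0.0001  0.0077] [ 0.0002 -0.0008  0.0002] | total [ 0.0002 -0.0003  0.0231] [ 0.0005 -0.0025  0.0007]
```

>>> jog_arm(motion=[[0.0001,0,0.008,0,0,0],[0.0001,0,0.008,0,0,0],[0.0002,0,0.008,0,0,0],[0.0001,0,0.003,0,0,0],[0,0,0,0,0,0],[0,0,0,0,0,0]])

```text
clock: 25.75
position: [0.6093, 0.0108, 0.1777]
eef_rot: [[-0.032, 0.999, 0.001], [0.999, 0.032, -0.04], [-0.04, -0.0, -0.999]]
contact_force: [-1.9, -0.6, 2.2]
width: 0.09
finger_force: 25.0
```

>>> jog_arm(motion=[[0.0001,0,0.002,0,0,0],[0,0,0,0,0,0],[0,0,0,0,0,0]])

```text
clock: 26.05
position: [0.6094, 0.0108, 0.1757]
eef_rot: [[-0.032, 0.999, 0.001], [0.999, 0.032, -0.04], [-0.04, -0.0, -0.999]]
contact_force: [-1.4, -1.0, 4.0]
width: 0.092
finger_force: 25.0
```

>>> jog_arm(motion=[[0,0,0.001,0,0,0],[0,0,0,0,0,0],[0,0,0,0,0,0]])

```text
clock: 26.35
position: [0.6094, 0.0108, 0.1747]
eef_rot: [[-0.032, 0.999, 0.001], [0.999, 0.032, -0.04], [-0.04, -0.0, -0.999]]
contact_force: [-1.6, -0.8, 4.0]
width: 0.093
finger_force: 25.0
```

>>> jog_arm(motion=[[0,0,0.001,0,0,0],[0,0,0,0,0,0],[0,0,0,0,0,0]])

```text
clock: 26.65
position: [0.6096, 0.0107, 0.1745]
eef_rot: [[-0.032, 0.999, 0.002], [0.999, 0.032, -0.04], [-0.04, 0.001, -0.999]]
contact_force: [-2.6, -1.0, 11.7]
width: 0.089
finger_force: 25.0
```

>>> jog_arm(motion=[[0,0,0.0007,0,0,0],[0,0,0,0,0,0],[0,0,0,0,0,0]])

```text
clock: 26.95
position: [0.6097, 0.0107, 0.1745]
eef_rot: [[-0.032, 0.999, 0.003], [0.999, 0.032, -0.04], [-0.041, 0.002, -0.999]]
contact_force: [-3.9, -0.4, 16.8]
width: 0.09
finger_force: 25.0
```

>>> jog_arm(motion=[[0,0,-0.0007,0,0,0],[0,0,0,0,0,0],[0,0,0,0,0,0],[0,0,0,0,0,0],[0,0,0,0,0,0],[0,0,0,0,0,0],[0,0,0,0,0,0],[0,0,0,0,0,0],[0,0,0,0,0,0],[0,0,0,0,0,0]])

```text
clock: 27.95
position: [0.6096, 0.0108, 0.1745]
eef_rot: [[-0.032, 0.999, 0.002], [0.999, 0.032, -0.04], [-0.04, 0.001, -0.999]]
contact_force: [-3.0, -1.1, 12.3]
width: 0.088
finger_force: 25.0
```

>>> jog_arm(motion=[[0,0,-0.02,0,0,0],[0,0,-0.03,0,0,0],[0,0,-0.05,0,0,0],[0.041,-0.0108,-0.006,0,0,0],[0.041,-0.0108,-0.006,0,0,0],[0.041,-0.0108,-0.006,0,0,0],[0.041,-0.0108,-0.002,0,0,0],[0,0,0,0,0,0],[0,0,0,0,0,0],[0,0,0,0,0,0]])

```text
clock: 28.95
position: [0.561, 0.1774, 0.2865]
eef_rot: [[-0.032, 0.999, 0.001], [0.999, 0.032, -0.04], [-0.04, -0.001, -0.999]]
contact_force: [-0.0, -0.1, -0.3]
width: 0.094
finger_force: 25.0
```

```bash
cat >> bk.py <<'E'
def six(n,c=None):
    c=c or shot(n)
    P=cloud(c); near=np.hypot(P[...,0]-.5611,P[...,1]-.2919); A=amber(c)
    q=P[(~A)&(abs(P[...,2]-.046)<.004)&(near<.07)&(near>.035)]; b=least_squares(lambda a:np.hypot(q[:,0]-a[0],q[:,1]-a[1])-.0525,(.561,.292),loss="soft_l1",f_scale=.002).x
    Q=P[A&(P[...,2]>.03)&(near<.065)]; ang=np.radians([129.8,189.8,249.8,-46,70])
    f0=np.vstack([[0,0],34e-3*np.c_[np.cos(ang),np.sin(ang)]])+b
    rs=lambda q:np.min([ampres(Q,np.append(f,.006),np.array([0,0,1.])) for f in q.reshape(6,2)],0)
    s=least_squares(rs,f0.ravel(),loss="soft_l1",f_scale=.002,x_scale=.01); R=Rdown(np.radians(-50.2)); f=s.x.reshape(6,2)
    print(n,b,len(q),len(Q),np.median(rs(s.x))); d=f-[.5602,.2919]; print(d@R[:2,:2]*1000); return b,f,R
E
python3 - <<'E'
from bk import *
x,o=held(("side","wrist")); print(x)
for n in("wrist","side"):
    b,f,R=six(n)
    # best insertion spot
    g=[(min(min(np.hypot(*(b+R[:2,:2]@[u,v]-k)) for k in f)-.032,.035-np.hypot(u,v)),u,v) for u in np.arange(.025,.034,.0005) for v in np.arange(.008,.024,.0005)]
    m=max(g); print(m, b+R[:2,:2]@m[1:])
upright(x,o,[.5935,.2988,.17],np.radians(-50.2))
E
```

```text
side 798 [0.5616 0.1784 0.1855 0.0022 0.0048] foot-TCP [ 0.0006  0.001  -0.101 ] 0.0004903619777981003
wrist 1827 [ 0.562   0.1777  0.1874 -0.0011  0.0033] foot-TCP [ 0.0009  0.0003 -0.0991] 0.00017793025429601456
[0.5618 0.178  0.1864 0.0006 0.004 ]
wrist [0.5603 0.2915] 965 3197 0.0006146196200870883
[[  0.0758  -1.4407]
 [  2.0917 -34.3955]
 [-29.9443 -16.1246]
 [-28.661   18.6942]
 [  2.9533  35.1686]
 [ 29.409  -17.2805]]
(np.float64(0.0011224983134778266), np.float64(0.030000000000000006), np.float64(0.015500000000000007)) [0.5933 0.2988]
side [0.5592 0.2929] 422 2599 0.00048814002755211486
[[  0.4273  -2.217 ]
 [  2.1332 -35.1408]
 [-29.9796 -16.8639]
 [-28.5445  18.2   ]
 [  3.3829  34.5792]
 [ 29.6904 -17.936 ]]
(np.float64(0.000761863368460014), np.float64(0.030000000000000006), np.float64(0.016500000000000008)) [0.5928 0.2994]
N 7 row [ 0.0185 -0.002   0.0017] [0.0049 0.0005 0.1295] | total [0.1213 0.0348 0.0118] [0.0342 0.0038 0.9062]
```

Both views give an insertion spot of about (0.5932, 0.2990). I go above it.

>>> jog_arm(motion=[[0.0185,-0.002,0.0017,0.0049,0.0005,0.1295],[0.0185,-0.002,0.0017,0.0049,0.0005,0.1295],[0.0185,-0.002,0.0017,0.0049,0.0005,0.1295],[0.0185,-0.002,0.0017,0.0049,0.0005,0.1295],[0.0185,-0.002,0.0017,0.0049,0.0005,0.1295],[0.0185,-0.002,0.0017,0.0049,0.0005,0.1295],[0.0185,-0.002,0.0017,0.0049,0.0005,0.1295],[0,0,0,0,0,0],[0,0,0,0,0,0],[0,0,0,0,0,0]])

```text
clock: 30.15
position: [0.5914, 0.2986, 0.2701]
eef_rot: [[0.766, 0.643, -0.028], [0.642, -0.766, -0.024], [-0.037, 0.0, -0.999]]
contact_force: [0.1, 0.8, -0.6]
width: 0.085
finger_force: 25.0
```

```bash
python3 - <<'E'
from fit import *
x,o=held(("scene","side","wrist")); print(x)
upright(x,o,[.5932,.2990,.17],np.radians(-50.2),1)
upright(x,o,[.5932,.2990,.09],np.radians(-50.2),3)
E
```

```text
scene 350 [0.5938 0.2974 0.1703 0.0032 0.0005] foot-TCP [ 0.0023 -0.0012 -0.0998] 0.0008620476262673842
side 992 [ 0.5935  0.2994  0.1693 -0.002   0.0015] foot-TCP [ 0.002   0.0008 -0.1008] 0.0004365903950571913
wrist 1002 [ 0.5937  0.2993  0.171  -0.0024  0.0006] foot-TCP [ 0.0022  0.0007 -0.0991] 0.00014318110540373482
[ 0.5936  0.2987  0.1702 -0.0004  0.0009]
N 1 row [-0.0004 -0.0002  0.0005] [ 0.0011 -0.0004  0.0019] | total [-0.0004 -0.0002  0.0005] [ 0.0011 -0.0004  0.0019]
N 3 row [ 0.0008 -0.0001  0.0268] [ 0.0004 -0.0001  0.0006] | total [ 0.0024 -0.0002  0.0805] [ 0.0011 -0.0004  0.0019]
```

>>> jog_arm(motion=[[0.0006,-0.0001,0.027,0,0,0],[0.0008,0,0.027,0,0,0],[0.0008,0,0.026,0,0,0],[0,0,0,0,0,0],[0,0,0,0,0,0]])

```text
clock: 30.8
position: [0.5913, 0.299, 0.1907]
eef_rot: [[0.767, 0.641, -0.028], [0.641, -0.767, -0.023], [-0.036, 0.0, -0.999]]
contact_force: [-0.4, -0.2, -1.2]
width: 0.087
finger_force: 25.0
```

>>> jog_arm(motion=[[0.0002,0,0.005,0,0,0],[0.0002,0,0.005,0,0,0],[0.0001,0,0.005,0,0,0],[0,0,0,0,0,0]])

```text
clock: 31.2
position: [0.5908, 0.299, 0.1744]
eef_rot: [[0.767, 0.641, -0.028], [0.641, -0.768, -0.024], [-0.037, 0.0, -0.999]]
contact_force: [0.8, 0.3, -0.3]
width: 0.09
finger_force: 25.0
```

>>> jog_arm(motion=[[0.0002,0,0.005,0,0,0],[0.0002,0,0.005,0,0,0],[0.0001,0,0.005,0,0,0],[0,0,0,0,0,0]])

```text
clock: 31.6
position: [0.5907, 0.2989, 0.159]
eef_rot: [[0.767, 0.641, -0.029], [0.641, -0.768, -0.024], [-0.038, -0.0, -0.999]]
contact_force: [-0.1, 0.2, -1.1]
width: 0.089
finger_force: 25.0
```

>>> jog_arm(motion=[[0.0002,0,0.005,0,0,0],[0.0002,0,0.005,0,0,0],[0,0,0,0,0,0]])

```text
clock: 31.9
position: [0.5907, 0.2989, 0.1491]
eef_rot: [[0.767, 0.641, -0.029], [0.641, -0.768, -0.024], [-0.038, -0.0, -0.999]]
contact_force: [-0.3, 0.3, -0.5]
width: 0.088
finger_force: 25.0
```

>>> jog_arm(motion=[[0.0002,0,0.006,0,0,0],[0.0002,0,0.007,0,0,0],[0.0002,0,0.007,0,0,0],[0,0,0,0,0,0]])

```text
clock: 32.3
position: [0.5904, 0.2988, 0.1285]
eef_rot: [[0.767, 0.641, -0.03], [0.64, -0.768, -0.024], [-0.038, -0.0, -0.999]]
contact_force: [-0.2, 0.2, -0.8]
width: 0.089
finger_force: 25.0
```

>>> jog_arm(motion=[[0.0002,0,0.007,0,0,0],[0.0002,0,0.007,0,0,0],[0.0002,0,0.006,0,0,0],[0,0,0,0,0,0],[0,0,0,0,0,0]])

```text
clock: 32.8
position: [0.5909, 0.2989, 0.1098]
eef_rot: [[0.767, 0.641, -0.028], [0.641, -0.768, -0.024], [-0.037, 0.0, -0.999]]
contact_force: [-0.2, 0.2, -0.2]
width: 0.094
finger_force: 25.0
```

>>> jog_arm(motion=[[0,0,0.0015,0,0,0],[0,0,0,0,0,0],[0,0,0,0,0,0]])

```text
clock: 33.1
position: [0.5908, 0.2989, 0.1086]
eef_rot: [[0.767, 0.641, -0.028], [0.641, -0.768, -0.023], [-0.036, 0.0, -0.999]]
contact_force: [0.4, 0.4, -1.3]
width: 0.092
finger_force: 25.0
```

>>> jog_arm(motion=[[0,0,0.001,0,0,0],[0,0,0,0,0,0],[0,0,0,0,0,0]])

```text
clock: 33.4
position: [0.5907, 0.2988, 0.1074]
eef_rot: [[0.767, 0.641, -0.028], [0.641, -0.768, -0.024], [-0.036, 0.0, -0.999]]
contact_force: [0.2, 0.5, -1.0]
width: 0.092
finger_force: 25.0
```

>>> jog_arm(motion=[[0,0,0.0008,0,0,0],[0,0,0,0,0,0],[0,0,0,0,0,0]])

```text
clock: 33.7
position: [0.5908, 0.2988, 0.1067]
eef_rot: [[0.767, 0.641, -0.028], [0.641, -0.768, -0.023], [-0.036, 0.0, -0.999]]
contact_force: [0.9, 0.8, 0.8]
width: 0.089
finger_force: 25.0
```

>>> jog_arm(motion=[[0,0,0.0005,0,0,0],[0,0,0,0,0,0],[0,0,0,0,0,0]])

```text
clock: 34.0
position: [0.5909, 0.2989, 0.1067]
eef_rot: [[0.767, 0.641, -0.027], [0.641, -0.768, -0.023], [-0.036, 0.001, -0.999]]
contact_force: [-0.7, -1.0, 5.3]
width: 0.092
finger_force: 25.0
```

>>> jog_arm(motion=[[0,0,-0.0003,0,0,0],[0,0,0,0,0,0]])

```text
clock: 34.2
position: [0.5909, 0.2989, 0.1067]
eef_rot: [[0.767, 0.641, -0.027], [0.641, -0.768, -0.023], [-0.036, 0.0, -0.999]]
contact_force: [0.2, -0.2, 4.3]
width: 0.089
finger_force: 25.0
```

>>> jog_arm(motion=[[0,0,0,0,0,0],[0,0,0,0,0,0],[0,0,0,0,0,0]], aperture=0.2, force=20)

```text
clock: 34.5
position: [0.5906, 0.2987, 0.1061]
eef_rot: [[0.767, 0.641, -0.028], [0.641, -0.768, -0.024], [-0.037, 0.0, -0.999]]
contact_force: [0.5, -0.8, -0.4]
width: 0.197
finger_force: 0.0
```

>>> jog_arm(motion=[[-0.0004,0,-0.015,0,0,0],[-0.001,0,-0.03,0,0,0],[-0.001,0,-0.03,0,0,0],[-0.001,0,-0.035,0,0,0],[-0.03,0,-0.03,0,0,0],[-0.045,0,0,0,0,0],[-0.045,0,0,0,0,0],[-0.02,0,0,0,0,0],[0,0,0,0,0,0],[0,0,0,0,0,0]])

```text
clock: 35.5
position: [0.4853, 0.2105, 0.2526]
eef_rot: [[0.767, 0.641, -0.026], [0.64, -0.768, -0.023], [-0.034, 0.001, -0.999]]
contact_force: [0.5, 1.2, 0.1]
width: 0.2
finger_force: 0.0
```

```bash
python3 - <<'E'
from bk import *
ims=[]
for n in("wrist","side","scene"):
    c=shot(n); P=cloud(c); near=np.hypot(P[...,0]-.5605,P[...,1]-.2919); A=amber(c); Q=P[A&(P[...,2]>.03)&(near<.065)]
    q=P[(~A)&(abs(P[...,2]-.046)<.004)&(near<.07)&(near>.035)]; b=least_squares(lambda a:np.hypot(q[:,0]-a[0],q[:,1]-a[1])-.0525,(.561,.292),loss="soft_l1",f_scale=.002).x
    ang=np.radians([129.8,189.8,249.8,-46,10,70]); f0=np.vstack([[0,0],34e-3*np.c_[np.cos(ang),np.sin(ang)]])+b
    rs=lambda q:np.min([ampres(Q,np.append(f,.006),np.array([0,0,1.])) for f in q.reshape(7,2)],0)
    s=least_squares(rs,f0.ravel(),loss="soft_l1",f_scale=.002,x_scale=.01); f=s.x.reshape(7,2); d=f-b
    print(n,b,len(Q),np.median(rs(s.x)),np.percentile(rs(s.x),90)); print(np.c_[f,np.hypot(*d.T)*1000,np.degrees(np.arctan2(d[:,1],d[:,0]))])
    m=cv2.cvtColor(c["pixels"],cv2.COLOR_RGB2BGR); u,v=map(int,proj(c,[.5605,.2919,.08])); ims.append(cv2.resize(m[max(0,v-50):max(0,v-50)+100,u-40:u+40],(256,320),interpolation=2))
cv2.imwrite("pics/j.png",np.hstack(ims))
E
```

```text
wrist [0.5604 0.2916] 2038 0.0004147558256766524 0.0011396248986345879
[[   0.5596    0.2932    1.7717  115.4476]
 [   0.5398    0.3198   34.8761  126.0611]
 [   0.5267    0.285    34.3314 -168.9604]
 [   0.5503    0.2586   34.4842 -106.9479]
 [   0.5853    0.2666   35.3647  -45.0442]
 [   0.5934    0.299    33.8377   12.6499]
 [   0.572     0.3242   34.5805   70.2962]]
side [0.5592 0.2927] 2902 0.0004967660076637889 0.0013620784596607403
[[   0.5592    0.2937    1.0087   88.5634]
 [   0.5394    0.3203   33.8895  125.6651]
 [   0.5263    0.2857   33.6042 -167.9466]
 [   0.5498    0.2598   34.2488 -105.8695]
 [   0.585     0.2676   35.9968  -44.1667]
 [   0.593     0.2999   34.571    12.026 ]
 [   0.5715    0.3247   34.2278   68.9496]]
scene [0.5617 0.289 ] 1315 0.0008446367349019734 0.0022938024035997055
[[   0.56      0.2914    2.8627  125.898 ]
 [   0.5407    0.3179   35.6532  125.9584]
 [   0.5274    0.2835   34.6661 -170.7625]
 [   0.5508    0.2576   33.2835 -109.0086]
 [   0.586     0.2649   34.2455  -44.7284]
 [   0.5936    0.2977   33.1152   15.2379]
 [   0.5724    0.3226   35.1997   72.2608]]
```

View pics/j.png

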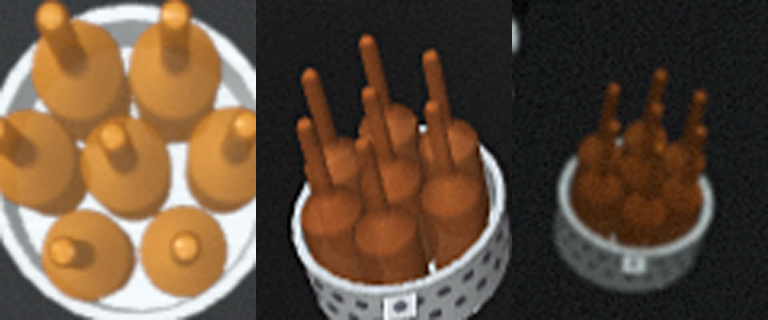

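All three crops show seven ampoules upright in the basket, one in the middle at about (125,165) with six round it. The basket centre agrees with the first fit to about 1 mm, and the gripper is clear.

```bash
python3 -c "
from bench import arm
print(arm.finish_job())"
```

```text
the job is handed in; nothing more can be done
None
```

I handed the job in after about 36 s of the 72 s allowed: each of the two ampoules was held with the cup fully down for over a second before it went into the basket, and all seven now stand upright, one amid six, with the basket within about 1 mm of where it was.

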